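Put the inspection lamp back on charge

ROBOT

A 7-joint arm with a two-finger parallel gripper is mounted at the origin on a cart in front of the work surface, level with it; the furniture and walls round the work are solid. World frame = base frame: x ahead of the robot, y to its left, z up, the work surface at z = 0. Lengths are in m, angles in rad, forces in N, time in s.
With the tool pointing down it reaches from about 0.425 to 0.875 m from the base axis. Payload 8.4 kg.
Tool frame: the origin (TCP) lies midway between the tips of the shut fingers; the grasp point (between the pads) lies 19 mm behind it; z points along the fingers, y is the line along which they close (so a half turn about z gives the same grasp; the last joint's range is limited). The gripper opens to 85 mm and grips with 20 to 120 N. Pads are 22 mm wide; open, the fingers measure 114 mm over their backs; the gripper's body (76 mm by 85 mm) begins 54 mm behind the grasp point. The pads swing forward as they close: fully open they stand 13 mm farther back than shut.
Start: joints at [1.111, 0.333, 0.04, 1.465, -0.013, 1.343, -0.059], TCP at [0.229, -0.608, 0.231] pointing down, gripper open.
Joint ranges: [-2.58, 2.58], [-0.38, 2.09], [-1.3, 1.39], [0.25, 2.4], [-1.5, 4.64], [0.08, 2.09], [-2.65, 2.65]. Speed limits (rad/s): [2.22, 2.22, 2.79, 2.79, 3.14, 3.14, 3.14].

INTERFACE

Orientations are given as [roll, pitch, yaw] about the fixed x, y, z axes, in that order (R = Rz(yaw) Ry(pitch) Rx(roll)).
In Python, from station import arm gives the robot as it stands.
- The arm moves only by the shell command python3 steer.py 'ROWS'. ROWS is a JSON list of rows, 1 to 8 of them, each of 7 numbers: dx, dy, dz in m, then a rotation vector rx, ry, rz in rad, then the finger opening in m; each row shifts and turns the commanded pose from where the row before left it, along the tool's axes as they then stand; what a row does not reach is not made up. A row lasts 1/12 s, in which the tool goes at most 0.0417 m and 0.125 rad, less where a joint would pass 70% of its speed; a pose out of reach is approached as far as the arm can. The fingers move at their own pace and stop on an object; the grip force is fixed at half the most. Time passes only in rows, so rows that do not move let the fingers close. It prints the time, the measured TCP pose, the force, the opening and the grip force at its end.
- arm.observe(): the state, without advancing time (a new reading comes with each control period).
- arm.read_camera(name): name is "scene" or "top" or "wrist"; returns the picture (400x640x3 uint8, red, green, blue); there is no depth.
- arm.camera_model(name): a dict with "fx", "fy", "cx", "cy" (pixels), "distortion" ([k1, k2, p1, p2, k3] as OpenCV has them; the pictures are not rectified), "xyz" and "orientation" of the camera in the world. Camera axes: x right, y up, looking along -z (the intrinsics and any distortion apply to the point x, -y, -z); pixel columns grow to the right and rows downward; lengths in m; the calibration is good to about 2 mm. A picture is of the moment at which its call begins: read the wrist's pose just before it. camera_model takes no time and is no camera call; for the wrist camera it gives the pose at the moment of the call.
- arm.sign_off(): hands the job in; it is judged then, once.
The state is a dict: "t": time; "joints": joint angles; "qvel": joint speeds; "joint_torque": joint torques, N m; "ee_pos": TCP position; "tcp_rot": TCP orientation; "contact_force": force on the tool from outside, world axes, zero at the start; "wrist_torque": the same for the moment, N m; "opening": finger opening in m; "grasp_force": force on a finger pad.
Only numpy, scipy, OpenCV 4.12 (cv2) and the standard library are available. Lean on these libraries where they do the work, as an engineer would, in place of code of your own. Each camera call takes 0.05 s, during which the arm holds its last target. There are 200 camera calls.

TASK

The yellow inspection lamp was left lying on its face, still switched on. Turn it over and gently lay it on its back in its black charging cradle, fully down and with its tail right up against the charging contacts, and slide its switch to off. Leave the other things on the bench where they are.

Things in the scene. Friction and masses are not known exactly. Their poses are not given: they have to be found in the camera images.
- lamp: Loose inspection lamp, a yellow bar with black rubber ends, 150 mm long, 0.28 kg (+-25%, evenly spread). Origin: mid-length, on its back plane; x tail to head, y across, z out of its face. Starts face down: z points down, origin 44 mm above the bench; vents (tail half) and a round steel magnet (head half) show on its back. Body: y -23..23, z 6..38 mm. It stands steadily upright on either end
- lamp_grip (a point): Middle of the lamp's body where it is well gripped across its two flat yellow sides, 46 mm apart: lamp (35, 0, 22) mm. The sides are flat from end to end. Gripped nearer the middle by a hand leaning over the head, the hand's body meets the head bumper
- lamp_tail (a point): Centre of the lamp's flat tail end, lamp (-75, 0, 22) mm, with two brass contacts. Tail bumper: x -75..-55, as wide as the body, 44 mm thick (z 0..44)
- lamp_head (a point): Centre of the lamp's flat head end, lamp (75, 0, 22) mm. Head bumper: x 53..75, as wide as the body, 44 mm thick (z 0..44). White LED window in the face's head half
- lamp_switch (a joint): Slide switch in the lamp's face, tail half. 0 = on (headward end, red field bare), 0.010 m = off (tailward end, green field bare). A sprung detent holds either end: about 6.5 N along the slide to start it, falling to none half way, past which it snaps over. Pressing down does nothing. A lamp lying loose slides away under that push; in the cradle the tail stop backs it
- switch_ridge (a point): Middle of the top of the switch's grey ridge: 5 mm along the lamp, 16 mm across, 4.8 mm proud of the flat face (lamp z 38); all else of the switch is flush. Lamp (-22, 0, 42.8) mm when on, (-32, 0, 42.8) when off. The bumpers are 6 mm proud of the face
- cradle: Black charging cradle screwed to the bench, 180 mm long, 66 mm wide, ears to 96 mm. Origin: on the bench under its middle; x from tail stop to open head end, y across, z up. A lamp that is home has its origin at cradle (0, 0, 14) mm and the same axes. It lies on rubber pads 14 mm high at x -76..-49 and 52..78; between these only a base 50 mm wide, 9 mm high: finger room beside the lamp
- cradle_stop (a point): Middle of the charging contacts: inner face of the cradle's tail stop, a wall 46 mm high, cradle (-75, 0, 36) mm; a lamp that is home has its tail end here. Guides 51 mm apart, 2.5 mm clear each side of the lamp: cheeks at x -90..-50, 40 mm high, lips at x 54..78, 30 mm high, upper edges flared out. The lamp may go down some mm short of the stop and be slid to it
- tape_measure: Bystander to be left alone: yellow and black pocket tape measure, 67x80x32 mm; origin under its middle
- paste_tin: Bystander to be left alone: blue and yellow round tin, 70 mm across, 64 mm high; origin under its middle
- screwdriver: Bystander to be left alone: screwdriver with a red handle, 29x194x30 mm, lying; origin under its middle
- pliers: Bystander to be left alone: pliers with red handles, 50x172x12 mm, lying; origin under its middle

How it is judged:
By the outcome, as a careful person would: the job done as asked, in the order asked, and still so for the second after the job is handed in, with the robot touching nothing.
It also fails if it takes over 69 s, if anything falls off the work surface, if the arm or the gripper's body presses on something with over 40 N, if the wrist force passes 120 N, or if a joint passes its speed limit or range.

## Working session

There is one attempt and no reset: what is moved stays moved. The work goes in short steps, Python scripts to look and compute and a shell command to move; the robot and the scene stay as the last step left them, time stands still between calls to the robot, and variables do not carry over. Pictures are saved under pics/ and viewed, at most 10 in all, crops included, and the job is handed in when it is done.

```bash
ls; mkdir -p pics
python3 - <<'E'
from station import arm
import cv2
for n in("scene","top"):
    cv2.imwrite(f"pics/{n}0.png",arm.read_camera(n)[:,:,::-1]); print(n,arm.camera_model(n))
print(arm.observe())
E
```

```text
pics
station.py
steer.py
scene {'fx': 428.4675823285578, 'fy': 428.4675823285578, 'cx': 322.0264203029086, 'cy': 192.92140477940404, 'distortion': array([-0.02138779,  0.        ,  0.        ,  0.        ,  0.        ]), 'xyz': array([0.12065208, 0.71390099, 0.90938896]), 'orientation': array([ 0.75141088, -0.0092295 , -2.55092536])}
top {'fx': 393.80057305575264, 'fy': 393.80057305575264, 'cx': 315.7328785855379, 'cy': 200.97435230792502, 'distortion': array([-0.06540376,  0.        ,  0.        ,  0.        ,  0.        ]), 'xyz': array([0.44420668, 0.02092104, 0.96342576]), 'orientation': array([ 0.14184987,  0.00906102, -1.54921908])}
{'t': 0.1, 'joints': array([ 1.11080298,  0.33386603,  0.03988054,  1.46617917, -0.01342242,
        1.34329408, -0.05851336]), 'qvel': array([-1.01634500e-03, -7.76840699e-04,  1.98970444e-05, -1.12920703e-03,
        2.44181835e-03,  4.53526821e-04,  1.52603020e-04]), 'joint_torque': array([ 2.33800813e-03, -6.60010815e+01,  1.36937220e+00, -4.06475115e+01,
        1.70585263e-02,  8.93093093e-03,  4.44937697e-06]), 'ee_pos': array([ 0.22929597, -0.60777514,  0.23049542]), 'tcp_rot': array([-3.14011428e+00,  8.02271902e-05,  3.60752586e-01]), 'contact_force': array([ 0.1522152 , -0.24721742, -0.91572889]), 'wrist_torque': array([-0.02030647, -0.05533712, -0.01515381]), 'grasp_force': 0.0, 'opening': 0.08527952442092326}
```

View pics/top0.png

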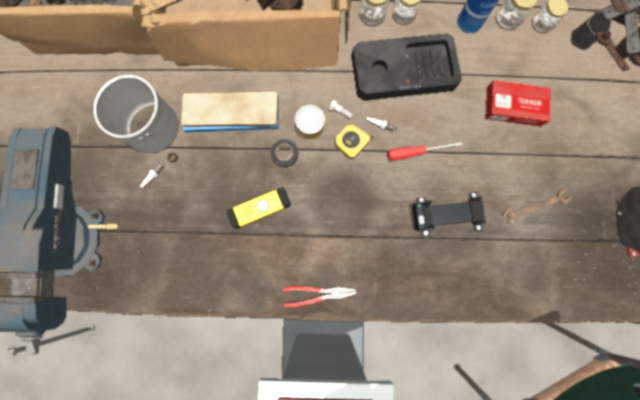

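View pics/scene0.png

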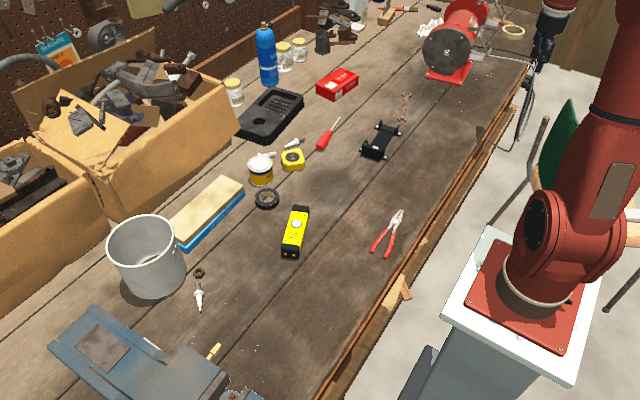

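```bash
cat > h.py <<'E'
import numpy as np,cv2
from station import arm
from scipy.spatial.transform import Rotation as R
def ray(m,uv):
    K=np.array([[m["fx"],0,m["cx"]],[0,m["fy"],m["cy"]],[0,0,1]])
    p=cv2.undistortPoints(np.array(uv,float).reshape(-1,1,2),K,m["distortion"])[:,0]
    return (R.from_euler("xyz",m["orientation"]).as_matrix()@np.c_[p[:,0],-p[:,1],-np.ones(len(p))].T).T
def at(m,uv,z):
    d=ray(m,uv); return m["xyz"]+d*((z-m["xyz"][2])/d[:,2])[:,None]
def proj(m,P):
    q=(np.atleast_2d(P)-m["xyz"])@R.from_euler("xyz",m["orientation"]).as_matrix()
    K=np.array([[m["fx"],0,m["cx"]],[0,m["fy"],m["cy"]],[0,0,1]])
    return cv2.projectPoints(q*[1,-1,-1],np.zeros(3),np.zeros(3),K,m["distortion"])[0][:,0]
E
python3 - <<'E'
import cv2,numpy as np
t=cv2.imread("pics/top0.png");s=cv2.imread("pics/scene0.png")
f=lambda i,x,y,w,h:cv2.resize(i[y:y+h,x:x+w],(400,300),interpolation=cv2.INTER_CUBIC)
cv2.imwrite("pics/c.png",np.vstack([np.hstack([f(t,219,178,80,60),f(t,409,184,80,60)]),np.hstack([f(s,255,202,80,60),f(s,340,110,80,60)])]))
E
```

```text
(no output)
```

View pics/c.png

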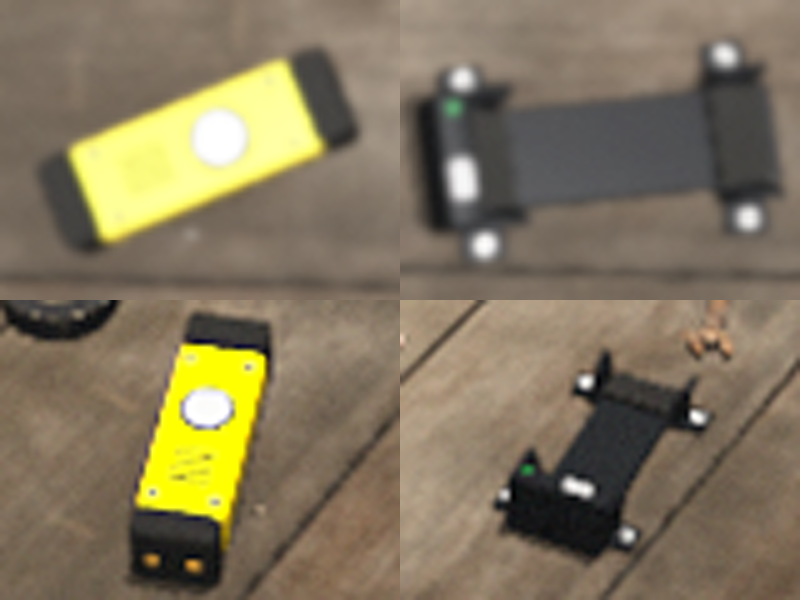

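```bash
python3 - <<'E'
from h import *
m=arm.camera_model("top"); ms=arm.camera_model("scene")
px=lambda l,x0,y0:[(x0+(a+.5)/5-.5,y0+(b+.5)/5-.5) for a,b in l]
np.set_printoptions(precision=4,suppress=True)
L=at(m,px([(70,150),(290,60),(325,150),(107,242),(219,137)],219,178),.038); print(L, L[:4].mean(0)); 
d=L[1]+L[2]-L[0]-L[3];print("yaw",np.degrees(np.arctan2(d[1],d[0])),np.linalg.norm(d)/2,np.linalg.norm(L[0]-L[3]))
S=at(ms,px([(180,345),(266,358),(222,522),(135,512),(207,408)],255,202-60),.038);S=at(ms,px([(180,45),(266,58),(222,222),(135,212),(207,108)],255,202),.038);print(S,S[:4].mean(0))
C=at(m,px([(113,112),(303,95),(313,190),(122,205)],409,184),.011);print(C,C.mean(0))
d=C[1]+C[2]-C[0]-C[3];print("yaw",np.degrees(np.arctan2(d[1],d[0])),np.linalg.norm(d)/2,np.linalg.norm(C[0]-C[3]))
C=at(m,px([(62,78),(324,55),(348,216),(84,244)],409,184),.008);print(C,C.mean(0))
C=at(ms,px([(104,196),(184,82),(298,117),(226,235)],340,110),.008);print(C,C.mean(0))
w=arm.camera_model("wrist");o=arm.observe();r=R.from_euler("xyz",o["tcp_rot"])
print(w, r.inv().apply(w["xyz"]-o["ee_pos"]), (r.inv()*R.from_euler("xyz",w["orientation"])).as_matrix())
E
cat >> h.py <<'E'
def T(p,Rm):
    M=np.eye(4);M[:3,:3]=Rm;M[:3,3]=p;return M
def cur():
    o=arm.observe();return T(o["ee_pos"],R.from_euler("xyz",o["tcp_rot"]).as_matrix())
def rows(A,B,n=None):
    """row that, repeated n times, screws pose A to pose B"""
    from scipy.linalg import logm,expm
    D=np.linalg.inv(A)@B; w=np.linalg.norm(R.from_matrix(D[:3,:3]).as_rotvec())
    if n is None: n=int(np.ceil(max(w/.115,np.linalg.norm(D[:3,3])/.036,1)))
    E=expm(np.real(logm(D))/n)
    print(n,"x",np.round(np.r_[E[:3,3],R.from_matrix(E[:3,:3]).as_rotvec()],4).tolist())
def hand(lean,az,ysign=1):
    """tool rotation: lean from vertical, tool z horizontal part towards az (deg); tool y horizontal"""
    a,z=np.radians([lean,az]);h=np.array([np.cos(z),np.sin(z),0]);up=np.array([0,0,1.])
    tz=np.sin(a)*h-np.cos(a)*up; y=ysign*np.cross(h,up); return np.c_[np.cross(y,tz),y,tz]
E
python3 - <<'E'
from h import *
print(np.round(hand(0,96),3)); print(np.round(cur(),3))
rows(cur(),T([.562,-.354,.17],hand(0,96)),16)
E
```

```text
[[-0.105  0.995 -0.   ]
 [ 0.995  0.105  0.   ]
 [ 0.    -0.    -1.   ]]
[[ 0.936  0.353 -0.001  0.229]
 [ 0.353 -0.936  0.001 -0.608]
 [-0.    -0.001 -1.     0.23 ]
 [ 0.     0.     0.     1.   ]]
16 x [0.0267, 0.009, 0.0038, -0.0001, -0.0001, -0.0822]
```

```bash
r='[0.0267,0.009,0.0038,0,0,-0.0822,0.085]'; 
python3 steer.py '[[0.0267,0.009,0.0038,0,0,-0.0822,0.085],[0.0267,0.009,0.0038,0,0,-0.0822,0.085],[0.0267,0.009,0.0038,0,0,-0.0822,0.085],[0.0267,0.009,0.0038,0,0,-0.0822,0.085],[0.0267,0.009,0.0038,0,0,-0.0822,0.085],[0.0267,0.009,0.0038,0,0,-0.0822,0.085],[0.0267,0.009,0.0038,0,0,-0.0822,0.085],[0.0267,0.009,0.0038,0,0,-0.0822,0.085]]' && python3 steer.py '[[0.0267,0.009,0.0038,0,0,-0.0822,0.085],[0.0267,0.009,0.0038,0,0,-0.0822,0.085],[0.0267,0.009,0.0038,0,0,-0.0822,0.085],[0.0267,0.009,0.0038,0,0,-0.0822,0.085],[0.0267,0.009,0.0038,0,0,-0.0822,0.085],[0.0267,0.009,0.0038,0,0,-0.0822,0.085],[0.0267,0.009,0.0038,0,0,-0.0822,0.085],[0.0267,0.009,0.0038,0,0,-0.0822,0.085]]' && python3 steer.py '[[0,0,0,0,0,0,0.085],[0,0,0,0,0,0,0.085]]'
python3 - <<'E'
from h import *
print(arm.observe()["joints"])
m=arm.camera_model("wrist");i=arm.read_camera("wrist");np.save("pics/w1.npy",m,allow_pickle=True)
cv2.imwrite("pics/w1.png",cv2.resize(i[:,:,::-1],(800,500),interpolation=cv2.INTER_CUBIC))
rows(cur(),T([.557+.407*.06,.172-.914*.06,.17],hand(0,114)))
E
```

```text
t: 0.77
ee_pos: [0.4404, -0.537, 0.2]
tcp_rot: [-3.141, -0.0, 1.022]
contact_force: [0.5, -0.6, 0.5]
opening: 0.085
grasp_force: 0.0
t: 1.43
ee_pos: [0.563, -0.3523, 0.1697]
tcp_rot: [-3.141, -0.001, 1.68]
contact_force: [0.6, 0.4, 0.1]
opening: 0.0851
grasp_force: 0.0
t: 1.6
ee_pos: [0.5633, -0.3512, 0.17]
tcp_rot: [-3.141, -0.001, 1.68]
contact_force: [0.1, -1.4, 0.2]
opening: 0.0849
grasp_force: 0.0
[ 0.73992277  0.42057283 -0.33203258  1.48909116  0.13938113  1.25646159
  0.5003554 ]
14 x [0.0324, 0.0097, 0.0, -0.0, -0.0, -0.0224]
```

View pics/w1.png

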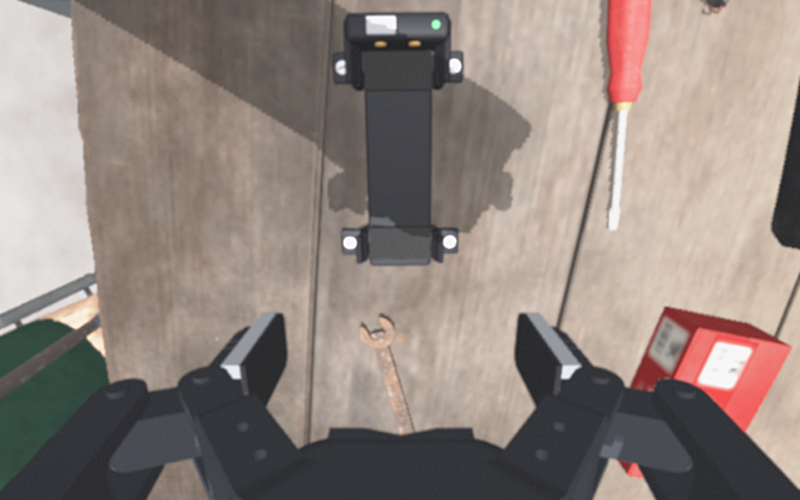

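```bash
python3 steer.py '[[0.0324,0.0097,0,0,0,-0.0224,0.085],[0.0324,0.0097,0,0,0,-0.0224,0.085],[0.0324,0.0097,0,0,0,-0.0224,0.085],[0.0324,0.0097,0,0,0,-0.0224,0.085],[0.0324,0.0097,0,0,0,-0.0224,0.085],[0.0324,0.0097,0,0,0,-0.0224,0.085],[0.0324,0.0097,0,0,0,-0.0224,0.085]]' >/dev/null&& python3 steer.py '[[0.0324,0.0097,0,0,0,-0.0224,0.085],[0.0324,0.0097,0,0,0,-0.0224,0.085],[0.0324,0.0097,0,0,0,-0.0224,0.085],[0.0324,0.0097,0,0,0,-0.0224,0.085],[0.0324,0.0097,0,0,0,-0.0224,0.085],[0.0324,0.0097,0,0,0,-0.0224,0.085],[0.0324,0.0097,0,0,0,-0.0224,0.085]]'  && python3 steer.py '[[0,0,0,0,0,0,0.085],[0,0,0,0,0,0,0.085]]'
python3 - <<'E'
from h import *
np.set_printoptions(precision=4,suppress=True)
m=np.load("pics/w1.npy",allow_pickle=True).item()
s=lambda l:[((a+.5)/1.25-.5,(b+.5)/1.25-.5) for a,b in l]
P=at(m,s([(364,89),(433,89),(369,226),(431,226),(369,264),(430,264)]),.014);print(P)
a,b,c=(P[0]+P[1])/2,(P[2]+P[3])/2,(P[4]+P[5])/2;d=c-a;print("pads len want .127:",np.linalg.norm(d),np.linalg.norm(b-a),"yaw",np.degrees(np.arctan2(d[1],d[0])))
print("origin",(a+b)/2+ -.0015*d/np.linalg.norm(d))
S=at(m,s([(342,67),(455,65),(350,242),(450,242)]),.008);print("screws",S,S.mean(0))
G=at(m,s([(380,43),(415,44)]),.036);print("contacts",G,G.mean(0))
print(arm.observe()["joints"])
m=arm.camera_model("wrist");i=arm.read_camera("wrist");np.save("pics/w2.npy",m,allow_pickle=True)
cv2.imwrite("pics/w2.png",cv2.resize(i[:,:,::-1],(800,500),interpolation=cv2.INTER_CUBIC))
E
```

```text
t: 2.82
ee_pos: [0.5819, 0.1171, 0.1706]
tcp_rot: [3.141, 0.001, 1.987]
contact_force: [0.3, 0.2, 0.2]
opening: 0.0849
grasp_force: 0.0
t: 2.98
ee_pos: [0.5815, 0.1185, 0.1706]
tcp_rot: [3.141, -0.0, 1.991]
contact_force: [0.2, -0.2, -0.8]
opening: 0.085
grasp_force: 0.0
[[ 0.5242 -0.2501  0.014 ]
 [ 0.5735 -0.2447  0.014 ]
 [ 0.5368 -0.3502  0.014 ]
 [ 0.5851 -0.3449  0.014 ]
 [ 0.5395 -0.3815  0.014 ]
 [ 0.5884 -0.3761  0.014 ]]
pads len want .127: 0.13222377950015232 0.10088243331541982 yaw -83.45371510888464
origin [ 0.5547 -0.296   0.014 ]
screws [[ 0.5064 -0.2361  0.008 ]
 [ 0.5877 -0.2259  0.008 ]
 [ 0.5223 -0.3665  0.008 ]
 [ 0.6028 -0.3576  0.008 ]] [ 0.5548 -0.2965  0.008 ]
contacts [[ 0.5343 -0.2231  0.036 ]
 [ 0.5569 -0.2212  0.036 ]] [ 0.5456 -0.2222  0.036 ]
[ 0.2219  0.3184 -0.6026  1.661   0.1896  1.2211 -0.0022]
```

View pics/w2.png

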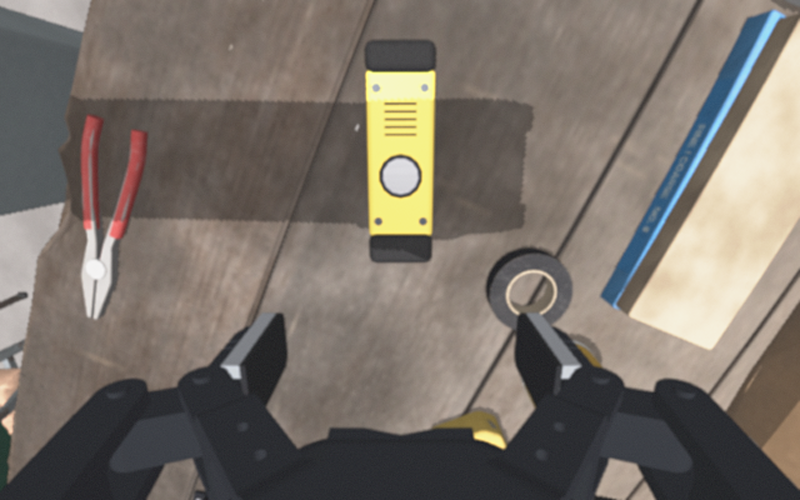

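Run:
```python
from h import *
np.set_printoptions(precision=4,suppress=True)
m=np.load("pics/w2.npy",allow_pickle=True).item()
s=lambda l:[((a+.5)/1.25-.5,(b+.5)/1.25-.5) for a,b in l]
P=at(m,s([(367,71),(436,71),(370,235),(433,235),(401,176)]),.038);print(P)
a,b=(P[0]+P[1])/2,(P[2]+P[3])/2;d=b-a;u=d/np.linalg.norm(d);print("want .108,.046",np.linalg.norm(d),np.linalg.norm(P[0]-P[1]),np.linalg.norm(P[2]-P[3]),"yaw",np.degrees(np.arctan2(d[1],d[0])))
o=(a+b)/2+.001*u;print("origin",o)
Q=at(m,s([(366,42),(435,42),(371,262),(431,262)]),.044);print(Q,Q.mean(0),np.linalg.norm(Q[0]+Q[1]-Q[2]-Q[3])/2)
print(cur()[:3])
```

```text
[[0.5138 0.2127 0.038 ]
 [0.5552 0.2312 0.038 ]
 [0.5589 0.1114 0.038 ]
 [0.6008 0.1302 0.038 ]
 [0.5622 0.1594 0.038 ]]
want .108,.046 0.1108644636399241 0.045267539668966426 0.04586912476620473 yaw -65.84497966339087
origin [0.5576 0.1705 0.038 ]
[[0.5074 0.2276 0.044 ]
 [0.5471 0.2455 0.044 ]
 [0.5673 0.0947 0.044 ]
 [0.6071 0.1125 0.044 ]] [0.5572 0.1701 0.044 ] 0.14585331833119933
[[-0.4054  0.9141 -0.      0.5819]
 [ 0.9141  0.4054 -0.0006  0.1164]
 [-0.0005 -0.0003 -1.      0.1704]]
```

Run:
```python
from h import *
u=np.array([np.cos(np.radians(-65.9)),np.sin(np.radians(-65.9)),0])
G=np.array([.5575,.170,.024])+.035*u; H=hand(50,114.1)
print(H@[0,0,1])
A=T(G-.07*H[:,2],H);rows(cur(),A);rows(A,T(G+.017*H[:,2],H))
```

```text
[-0.31279928  0.69927155 -0.64278761]
8 x [-0.0084, -0.0, 0.0107, 0.0001, 0.1092, -0.0004]
3 x [0.0, 0.0, 0.029, -0.0, -0.0, 0.0]
```

```bash
python3 steer.py '[[-0.0084,0,0.0107,0,0.1092,-0.0004,0.085],[-0.0084,0,0.0107,0,0.1092,-0.0004,0.085],[-0.0084,0,0.0107,0,0.1092,-0.0004,0.085],[-0.0084,0,0.0107,0,0.1092,-0.0004,0.085],[-0.0084,0,0.0107,0,0.1092,-0.0004,0.085],[-0.0084,0,0.0107,0,0.1092,-0.0004,0.085],[-0.0084,0,0.0107,0,0.1092,-0.0004,0.085],[-0.0084,0,0.0107,0,0.1092,-0.0004,0.085]]' >/dev/null; python3 steer.py '[[0,0,0,0,0,0,0.085],[0,0,0,0,0,0,0.085]]'
python3 - <<'E'
from h import *
u=np.array([np.cos(np.radians(-65.9)),np.sin(np.radians(-65.9)),0])
G=np.array([.5575,.170,.024])+.035*u; H=hand(50,114.1)
rows(cur(),T(G-.07*H[:,2],H),1);rows(cur(),T(G+.017*H[:,2],H),4);print(arm.observe()["joints"])
E
```

```text
t: 3.87
ee_pos: [0.5929, 0.0872, 0.0658]
tcp_rot: [-3.135, -0.875, 1.982]
contact_force: [0.1, 0.9, 0.2]
opening: 0.0854
grasp_force: 0.0
1 x [0.0034, 0.0015, -0.001, 0.0008, -0.0023, -0.0061]
4 x [0.0008, 0.0004, 0.0215, 0.0002, -0.0006, -0.0015]
[ 0.6018627   0.8482674  -0.64882735  1.45885601 -0.29937014  1.39343632
  0.56346669]
```

```bash
python3 steer.py '[[0.0034,0.0015,0,0,0,-0.006,0.085],[0,0,0.0215,0,0,0,0.085],[0,0,0.0215,0,0,0,0.085],[0,0,0.0215,0,0,0,0.085],[0,0,0.0215,0,0,0,0.085],[0,0,0,0,0,0,0.085],[0,0,0,0,0,0,0.085]]'
python3 - <<'E'
from h import *
u=np.array([np.cos(np.radians(-65.9)),np.sin(np.radians(-65.9)),0])
G=np.array([.5575,.170,.024])+.035*u; H=hand(50,114.1)
rows(cur(),T(G+.017*H[:,2],H),1);
E
python3 steer.py '[[0,0,0,0,0,0,0.06],[0,0,0,0,0,0,0.04],[0,0,0,0,0,0,0.04],[0,0,0,0,0,0,0.04],[0,0,0,0,0,0,0.04]]'
```

```text
t: 4.45
ee_pos: [0.5674, 0.155, 0.0198]
tcp_rot: [3.127, -0.869, 2.012]
contact_force: [0.1, 0.1, 1.1]
opening: 0.0852
grasp_force: 0.0
1 x [-0.0078, -0.003, 0.0011, -0.0005, 0.0033, 0.013]
t: 4.87
ee_pos: [0.5679, 0.1524, 0.0179]
tcp_rot: [3.131, -0.873, 2.003]
contact_force: [-2.0, -3.7, 8.2]
opening: 0.0455
grasp_force: 52.5
```

Run:
```python
from h import *
np.set_printoptions(precision=4,suppress=True)
u=np.array([np.cos(np.radians(-65.9)),np.sin(np.radians(-65.9)),0]);z=np.array([0,0,-1.])
L=np.linalg.inv(cur())@T([.5575,.170,.044],np.c_[u,np.cross(z,u),z]);print(L)
C=cur(); a=np.degrees(np.arctan2(L[2,0],L[0,0])); print("angle in tool",a)
print("TCP in lamp",np.linalg.inv(L)[:3,3])
L[1,:]=[0,1,0,0];c,s=np.cos(np.radians(a)),np.sin(np.radians(a));L[:3,:3]=np.c_[[c,0,s],[0,1,0],np.cross([c,0,s],[0,1,0])];print(L)
np.save("L.npy",L)
A=C.copy();A[2,3]+=.14;rows(C,A)
B=T([.56,.02,.23],hand(0,67));rows(A,B);
f=np.radians(-160);F=np.array([np.cos(f),np.sin(f),0]);up=np.array([0,0,1.])
D=T([.55,-.05,.125],np.c_[up,np.cross(F,up),F])@np.linalg.inv(L);rows(B,D);print(D)
```

```text
[[-0.6426  0.0077 -0.7662  0.0331]
 [-0.0039 -1.     -0.0067 -0.0021]
 [-0.7662 -0.0013  0.6426 -0.0012]
 [ 0.      0.      0.      1.    ]]
angle in tool -129.98395339969727
TCP in lamp [ 0.0204 -0.0023  0.0261]
[[-0.6426  0.      0.7662  0.0331]
 [ 0.      1.      0.      0.    ]
 [-0.7662  0.     -0.6426 -0.0012]
 [ 0.      0.      0.      1.    ]]
4 x [0.0268, 0.0002, -0.0225, 0.0, 0.0, -0.0]
11 x [-0.0082, -0.0022, -0.0117, -0.0322, -0.0749, 0.0704]
21 x [-0.002, -0.003, 0.0047, -0.0382, -0.0166, -0.1051]
[[-0.72   -0.342   0.6038  0.5745]
 [-0.2621  0.9397  0.2198 -0.0411]
 [-0.6426  0.     -0.7662  0.1454]
 [ 0.      0.      0.      1.    ]]
```

```bash
cat > plan.py <<'E'
from h import *
def up_pose(x,y,zb,faz):
    f=np.radians(faz);F=np.array([np.cos(f),np.sin(f),0]);up=np.array([0,0,1.])
    return T([x,y,zb+.075],np.c_[up,np.cross(F,up),F])
E
python3 - <<'E'
from plan import *
L=np.load("L.npy");x=L[:3,0];y=np.array([0,-1.,0]);L[:3,:3]=np.c_[x,y,np.cross(x,y)];np.save("L.npy",L);print(L.round(3))
C=cur();A=C.copy();A[2,3]+=.14
B=T([.56,.02,.23],hand(0,67));rows(A,B)
D=up_pose(.55,-.05,.05,-160)@np.linalg.inv(L);rows(B,D);print(D.round(3),hand(-40,20).round(3))
E
```

```text
[[-0.643  0.    -0.766  0.033]
 [ 0.    -1.     0.     0.   ]
 [-0.766  0.     0.643 -0.001]
 [ 0.     0.     0.     1.   ]]
11 x [-0.0082, -0.0022, -0.0117, -0.0322, -0.0749, 0.0704]
10 x [-0.0054, 0.0039, 0.0107, 0.0286, -0.0658, 0.0786]
[[ 0.72   0.342 -0.604  0.525]
 [ 0.262 -0.94  -0.22  -0.059]
 [-0.643  0.    -0.766  0.145]
 [ 0.     0.     0.     1.   ]] [[ 0.72   0.342 -0.604]
 [ 0.262 -0.94  -0.22 ]
 [-0.643  0.    -0.766]]
```

```bash
python3 steer.py '[[0.013,0,-0.011,0,0,0,0.03],[0.0268,0,-0.0225,0,0,0,0.03],[0.0268,0,-0.0225,0,0,0,0.03],[0.0268,0,-0.0225,0,0,0,0.03],[0.0134,0,-0.0115,0,0,0,0.03]]'
python3 steer.py '[[-0.0082,-0.0022,-0.0117,-0.0322,-0.0749,0.0704,0.03],[-0.0082,-0.0022,-0.0117,-0.0322,-0.0749,0.0704,0.03],[-0.0082,-0.0022,-0.0117,-0.0322,-0.0749,0.0704,0.03],[-0.0082,-0.0022,-0.0117,-0.0322,-0.0749,0.0704,0.03],[-0.0082,-0.0022,-0.0117,-0.0322,-0.0749,0.0704,0.03],[-0.0082,-0.0022,-0.0117,-0.0322,-0.0749,0.0704,0.03]]' >/dev/null
python3 steer.py '[[-0.0082,-0.0022,-0.0117,-0.0322,-0.0749,0.0704,0.03],[-0.0082,-0.0022,-0.0117,-0.0322,-0.0749,0.0704,0.03],[-0.0082,-0.0022,-0.0117,-0.0322,-0.0749,0.0704,0.03],[-0.0082,-0.0022,-0.0117,-0.0322,-0.0749,0.0704,0.03],[-0.0082,-0.0022,-0.0117,-0.0322,-0.0749,0.0704,0.03],[0,0,0,0,0,0,0.03]]'
python3 - <<'E'
from plan import *
L=np.load("L.npy")
D=up_pose(.55,-.05,.05,-160)@np.linalg.inv(L);rows(cur(),D,11);print(arm.observe()["joints"].round(2))
E
```

```text
t: 5.28
ee_pos: [0.5677, 0.153, 0.1614]
tcp_rot: [3.126, -0.871, 2.008]
contact_force: [1.4, -0.9, -2.4]
opening: 0.0455
grasp_force: 54.8
t: 6.28
ee_pos: [0.5584, 0.0229, 0.2311]
tcp_rot: [3.138, 0.002, 1.171]
contact_force: [0.6, 1.1, -1.8]
opening: 0.0456
grasp_force: 54.7
11 x [-0.005, 0.0039, 0.0098, 0.0264, -0.0598, 0.0714]
[ 0.33  0.19 -0.51  1.67  0.1   1.31 -0.6 ]
```

```bash
python3 steer.py '[[-0.005,0.0039,0.0098,0.0264,-0.0598,0.0714,0.03],[-0.005,0.0039,0.0098,0.0264,-0.0598,0.0714,0.03],[-0.005,0.0039,0.0098,0.0264,-0.0598,0.0714,0.03],[-0.005,0.0039,0.0098,0.0264,-0.0598,0.0714,0.03],[-0.005,0.0039,0.0098,0.0264,-0.0598,0.0714,0.03],[-0.005,0.0039,0.0098,0.0264,-0.0598,0.0714,0.03]]' >/dev/null
python3 steer.py '[[-0.005,0.0039,0.0098,0.0264,-0.0598,0.0714,0.03],[-0.005,0.0039,0.0098,0.0264,-0.0598,0.0714,0.03],[-0.005,0.0039,0.0098,0.0264,-0.0598,0.0714,0.03],[-0.005,0.0039,0.0098,0.0264,-0.0598,0.0714,0.03],[-0.005,0.0039,0.0098,0.0264,-0.0598,0.0714,0.03],[0,0,0,0,0,0,0.03],[0,0,0,0,0,0,0.03]]'
python3 - <<'E'
from plan import *
L=np.load("L.npy")
D=up_pose(.55,-.05,.05,-160)@np.linalg.inv(L);rows(cur(),D,1)
for zb in(.008,0): rows(cur(),up_pose(.55,-.05,zb,-160)@np.linalg.inv(L),3)
print(arm.observe()["joints"].round(2))
cv2.imwrite("pics/s2.png",cv2.resize(arm.read_camera("scene")[60:260,230:480,::-1],(750,600)))
E
```

```text
t: 7.37
ee_pos: [0.5251, -0.0617, 0.1407]
tcp_rot: [-3.129, 0.701, 0.359]
contact_force: [-0.1, 0.1, -2.5]
opening: 0.0453
grasp_force: 55.3
1 x [-0.002, -0.0025, -0.0044, -0.0066, 0.0031, 0.0075]
3 x [0.0084, -0.0007, 0.0092, -0.0022, 0.001, 0.0025]
3 x [0.0101, -0.0007, 0.0113, -0.0022, 0.001, 0.0025]
[ 0.1   0.67 -0.28  1.36  0.28  1.84 -1.42]
```

View pics/s2.png

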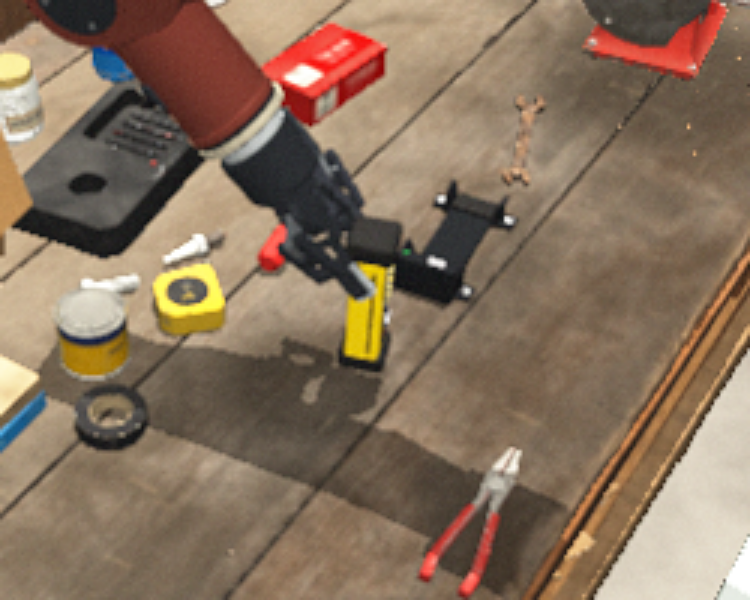

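```bash
python3 steer.py '[[0.0084,-0.0007,0.0092,-0.0022,0.001,0.0025,0.03],[0.0084,-0.0007,0.0092,-0.0022,0.001,0.0025,0.03],[0.0084,-0.0007,0.0092,-0.0022,0.001,0.0025,0.03],[0,0,0,0,0,0,0.03],[0,0,0,0,0,0,0.03]]'
python3 steer.py '[[0.0013,0,0.0015,0,0,0,0.03],[0.0013,0,0.0015,0,0,0,0.03],[0,0,0,0,0,0,0.03]]'
python3 - <<'E'
from plan import *
L=np.load("L.npy"); print((cur()@L).round(3))
E
```

```text
t: 7.83
ee_pos: [0.5254, -0.0586, 0.1045]
tcp_rot: [3.136, 0.699, 0.345]
contact_force: [-0.5, 0.3, -2.1]
opening: 0.0452
grasp_force: 54.9
t: 8.08
ee_pos: [0.5262, -0.0589, 0.1013]
tcp_rot: [3.135, 0.697, 0.343]
contact_force: [-0.1, 0.2, -1.8]
opening: 0.0453
grasp_force: 54.9
[[-0.003 -0.341 -0.94   0.551]
 [ 0.005  0.94  -0.341 -0.05 ]
 [ 1.    -0.005 -0.001  0.081]
 [ 0.     0.     0.     1.   ]]
```

```bash
python3 steer.py '[[0.0013,0,0.0015,0,0,0,0.03],[0.0013,0,0.0015,0,0,0,0.03],[0,0,0,0,0,0,0.03]]'
python3 steer.py '[[0.001,0,0.0011,0,0,0,0.03],[0,0,0,0,0,0,0.03]]'
python3 steer.py '[[0.0006,0,0.0007,0,0,0,0.03],[0,0,0,0,0,0,0.03]]'
```

```text
t: 8.33
ee_pos: [0.5261, -0.0589, 0.097]
tcp_rot: [3.135, 0.698, 0.343]
contact_force: [-0.1, -0.5, -2.6]
opening: 0.0453
grasp_force: 54.9
t: 8.5
ee_pos: [0.5264, -0.0589, 0.0962]
tcp_rot: [3.135, 0.697, 0.343]
contact_force: [0.1, 0.9, 1.5]
opening: 0.0454
grasp_force: 55.1
t: 8.67
ee_pos: [0.5265, -0.0588, 0.0962]
tcp_rot: [3.134, 0.697, 0.343]
contact_force: [0.0, 0.5, 7.0]
opening: 0.0453
grasp_force: 55.9
```

```bash
python3 steer.py '[[0,0,0,0,0,0,0.05],[0,0,0,0,0,0,0.055],[0,0,0,0,0,0,0.065],[0,0,0,0,0,0,0.085],[0,0,0,0,0,0,0.085],[0,0,0,0,0,0,0.085]]'
python3 - <<'E'
from plan import *
L=np.load("L.npy"); P=cur()@L;print(P.round(4),np.degrees(np.arctan2(P[1,2],P[0,2]))); np.save("P.npy",P)
E
python3 steer.py '[[0,0,-0.01,0,0,0,0.085],[0,0,-0.02,0,0,0,0.085],[0,0,-0.03,0,0,0,0.085],[0,0,-0.03,0,0,0,0.085],[0,0,-0.03,0,0,0,0.085],[0,0,-0.03,0,0,0,0.085],[0,0,0,0,0,0,0.085]]'
python3 - <<'E'
from plan import *
print(arm.observe()["joints"].round(2),cur().round(3))
a2=35
c=np.array([.551,-.05]);
# over the top, tool down, then outside on face side
A=T([.551,-.05,.30],hand(0,110));rows(cur(),A)
P=np.load("P.npy")
H=hand(-(90-a2),200);print(H[:,2])
G=P[:3,3]+[0,0,.035]+.026*P[:3,2]
B=T(G-.1*H[:,2],H);print("pre",B[:3,3]);rows(A,B)
E
```

```text
t: 9.17
ee_pos: [0.5262, -0.0589, 0.0949]
tcp_rot: [3.135, 0.697, 0.343]
contact_force: [-1.2, -0.7, -0.7]
opening: 0.085
grasp_force: 0.0
[[-2.100e-03 -3.406e-01 -9.402e-01  5.508e-01]
 [ 4.800e-03  9.402e-01 -3.406e-01 -5.010e-02]
 [ 1.000e+00 -5.200e-03 -4.000e-04  7.450e-02]
 [ 0.000e+00  0.000e+00  0.000e+00  1.000e+00]] -160.08595027085062
t: 9.75
ee_pos: [0.6198, -0.0233, 0.2144]
tcp_rot: [3.134, 0.69, 0.344]
contact_force: [-0.4, 1.1, 1.4]
opening: 0.0849
grasp_force: 0.0
[-0.    0.8  -0.24  0.96  0.29  2.08 -1.41] [[ 0.726  0.342 -0.597  0.62 ]
 [ 0.26  -0.94  -0.222 -0.023]
 [-0.637  0.006 -0.771  0.214]
 [ 0.     0.     0.     1.   ]]
15 x [-0.0059, -0.0046, -0.0035, -0.0358, 0.0363, -0.1003]
[ 0.76975113  0.2801665  -0.57357644]
pre [ 0.44935994 -0.08698803  0.16684943]
16 x [0.008, -0.0078, 0.0047, -0.0468, -0.0468, -0.0899]
```

```bash
python3 steer.py '[[-0.0059,-0.0046,-0.0035,-0.0358,0.0363,-0.1003,0.085],[-0.0059,-0.0046,-0.0035,-0.0358,0.0363,-0.1003,0.085],[-0.0059,-0.0046,-0.0035,-0.0358,0.0363,-0.1003,0.085],[-0.0059,-0.0046,-0.0035,-0.0358,0.0363,-0.1003,0.085],[-0.0059,-0.0046,-0.0035,-0.0358,0.0363,-0.1003,0.085],[-0.0059,-0.0046,-0.0035,-0.0358,0.0363,-0.1003,0.085],[-0.0059,-0.0046,-0.0035,-0.0358,0.0363,-0.1003,0.085],[-0.0059,-0.0046,-0.0035,-0.0358,0.0363,-0.1003,0.085]]'
python3 steer.py '[[-0.0059,-0.0046,-0.0035,-0.0358,0.0363,-0.1003,0.085],[-0.0059,-0.0046,-0.0035,-0.0358,0.0363,-0.1003,0.085],[-0.0059,-0.0046,-0.0035,-0.0358,0.0363,-0.1003,0.085],[-0.0059,-0.0046,-0.0035,-0.0358,0.0363,-0.1003,0.085],[-0.0059,-0.0046,-0.0035,-0.0358,0.0363,-0.1003,0.085],[-0.0059,-0.0046,-0.0035,-0.0358,0.0363,-0.1003,0.085],[-0.0059,-0.0046,-0.0035,-0.0358,0.0363,-0.1003,0.085],[0,0,0,0,0,0,0.085]]'
python3 - <<'E'
from plan import *
print(arm.observe()["joints"].round(2))
a2=35
P=np.load("P.npy")
H=hand(-(90-a2),200)
G=P[:3,3]+[0,0,.035]+.026*P[:3,2]
B=T(G-.1*H[:,2],H);rows(cur(),B,16)
E
```

```text
t: 10.42
ee_pos: [0.5781, -0.0174, 0.262]
tcp_rot: [-2.989, 0.319, 1.241]
contact_force: [0.7, -0.8, 0.1]
opening: 0.0847
grasp_force: 0.0
t: 11.08
ee_pos: [0.5482, -0.0558, 0.2973]
tcp_rot: [-3.138, 0.001, 1.921]
contact_force: [-0.0, -0.3, 0.5]
opening: 0.0848
grasp_force: 0.0
[ 0.52  0.15 -0.55  1.58  0.08  1.44  0.31]
16 x [0.008, -0.0073, 0.0046, -0.047, -0.0469, -0.0897]
```

```bash
python3 steer.py '[[0.008,-0.0073,0.0046,-0.047,-0.0469,-0.0897,0.085],[0.008,-0.0073,0.0046,-0.047,-0.0469,-0.0897,0.085],[0.008,-0.0073,0.0046,-0.047,-0.0469,-0.0897,0.085],[0.008,-0.0073,0.0046,-0.047,-0.0469,-0.0897,0.085],[0.008,-0.0073,0.0046,-0.047,-0.0469,-0.0897,0.085],[0.008,-0.0073,0.0046,-0.047,-0.0469,-0.0897,0.085],[0.008,-0.0073,0.0046,-0.047,-0.0469,-0.0897,0.085],[0.008,-0.0073,0.0046,-0.047,-0.0469,-0.0897,0.085]]'
python3 - <<'E'
from plan import *
print(arm.observe()["joints"].round(2))
P=np.load("P.npy");H=hand(-55,200);G=P[:3,3]+[0,0,.035]+.026*P[:3,2]
rows(cur(),T(G-.1*H[:,2],H),8)
print((np.linalg.inv(P)@cur())[:3,3].round(3))
E
```

```text
t: 11.75
ee_pos: [0.4786, -0.0413, 0.2455]
tcp_rot: [2.927, 0.437, 2.557]
contact_force: [-0.4, -2.0, 0.2]
opening: 0.0847
grasp_force: 0.0
[ 0.36 -0.37 -0.33  2.2  -0.11  0.81  1.11]
8 x [0.0081, -0.008, 0.0049, -0.0507, -0.05, -0.0954]
[0.171 0.032 0.065]
```

Run:
```python
from plan import *
P=np.load("P.npy");H=hand(-38,200);G=P[:3,3]+[0,0,.035]+.024*P[:3,2]
B=T(G+.017*H[:,2]+[0,0,.12],H);print(B[:3,3]);rows(cur(),B)
```

```text
[ 0.53805051 -0.05471049  0.21609632]
8 x [-0.0047, -0.0013, 0.0071, -0.0358, -0.0152, -0.1012]
```

```bash
python3 steer.py '[[-0.0047,-0.0013,0.0071,-0.0358,-0.0152,-0.1012,0.085],[-0.0047,-0.0013,0.0071,-0.0358,-0.0152,-0.1012,0.085],[-0.0047,-0.0013,0.0071,-0.0358,-0.0152,-0.1012,0.085],[-0.0047,-0.0013,0.0071,-0.0358,-0.0152,-0.1012,0.085],[-0.0047,-0.0013,0.0071,-0.0358,-0.0152,-0.1012,0.085],[-0.0047,-0.0013,0.0071,-0.0358,-0.0152,-0.1012,0.085],[-0.0047,-0.0013,0.0071,-0.0358,-0.0152,-0.1012,0.085],[-0.0047,-0.0013,0.0071,-0.0358,-0.0152,-0.1012,0.085]]'
python3 steer.py '[[0,0,0,0,0,0,0.085],[0,0,0,0,0,0,0.085]]'
python3 - <<'E'
from plan import *
print(arm.observe()["joints"].round(2))
P=np.load("P.npy");H=hand(-38,200);G=P[:3,3]+[0,0,.035]+.024*P[:3,2]
for h in (.12,.06,0):rows(cur(),T(G+.017*H[:,2]+[0,0,h],H),max(1,round((.12-h)/.02)))
print((np.linalg.inv(P)@cur()).round(3))
E
```

```text
t: 12.42
ee_pos: [0.5395, -0.0528, 0.2171]
tcp_rot: [3.134, 0.66, -2.803]
contact_force: [0.9, -0.3, -0.3]
opening: 0.0851
grasp_force: 0.0
t: 12.58
ee_pos: [0.5391, -0.0527, 0.2168]
tcp_rot: [3.129, 0.658, -2.814]
contact_force: [-0.5, 0.7, 0.5]
opening: 0.085
grasp_force: 0.0
[-0.04 -0.24  0.25  2.24 -0.5   0.61  2.46]
1 x [0.0018, -0.0015, -0.0005, -0.0007, -0.005, -0.0173]
3 x [0.0129, -0.0006, 0.0156, -0.0002, -0.0017, -0.0058]
6 x [0.0126, -0.0004, 0.0157, -0.0001, -0.0008, -0.0029]
[[-0.611  0.015 -0.791  0.142]
 [ 0.019  1.     0.004  0.001]
 [ 0.791 -0.013 -0.611  0.012]
 [ 0.     0.     0.     1.   ]]
```

```bash
python3 steer.py '[[0.0126,-0.0015,0.0157,0,-0.0008,-0.006,0.085],[0.0126,0,0.0157,0,-0.0008,-0.006,0.085],[0.0126,0,0.0157,0,-0.0008,-0.004,0.085],[0,0,0,0,0,0,0.085]]'
python3 - <<'E'
from plan import *
print(arm.observe()["joints"].round(2))
P=np.load("P.npy");H=hand(-38,200);G=P[:3,3]+[0,0,.035]+.024*P[:3,2]
rows(cur(),T(G+.017*H[:,2],H),3)
print((np.linalg.inv(P)@cur()).round(3))
E
```

```text
t: 12.92
ee_pos: [0.5365, -0.0535, 0.1533]
tcp_rot: [3.14, 0.657, -2.794]
contact_force: [-0.6, 0.4, -0.8]
opening: 0.0847
grasp_force: 0.0
[-0.2  -0.17  0.43  2.33 -0.63  0.48  2.65]
3 x [0.0114, -0.0006, 0.0153, 0.0004, -0.0019, -0.0003]
[[-0.611  0.007 -0.792  0.079]
 [ 0.003  1.     0.006  0.001]
 [ 0.792  0.002 -0.611  0.015]
 [ 0.     0.     0.     1.   ]]
```

Run:
```python
from plan import *
P=np.load("P.npy");H=hand(0,200)
q=lambda x:T(P[:3,3]+[0,0,x]+.022*P[:3,2],H)
rows(cur(),q(.11),7);rows(q(.11),q(.031),5)
```

```text
7 x [-0.0007, -0.0002, -0.0046, 0.0002, 0.0939, -0.0001]
5 x [0.0, 0.0, 0.0158, 0.0, 0.0, 0.0]
```

```bash
python3 steer.py '[[-0.0007,0,-0.0046,0,0.0939,0,0.085],[-0.0007,0,-0.0046,0,0.0939,0,0.085],[-0.0007,0,-0.0046,0,0.0939,0,0.085],[-0.0007,0,-0.0046,0,0.0939,0,0.085],[-0.0007,0,-0.0046,0,0.0939,0,0.085],[-0.0007,0,-0.0046,0,0.0939,0,0.085],[-0.0007,0,-0.0046,0,0.0939,0,0.085],[0,0,0,0,0,0,0.085]]'
python3 - <<'E'
from plan import *
print(arm.observe()["joints"].round(2))
P=np.load("P.npy");H=hand(0,200)
q=lambda x:T(P[:3,3]+[0,0,x]+.022*P[:3,2],H)
rows(cur(),q(.11),1);rows(cur(),q(.031),5);print((np.linalg.inv(P)@cur()).round(3))
cv2.imwrite("pics/w3.png",arm.read_camera("wrist")[:,:,::-1])
E
```

```text
t: 13.58
ee_pos: [0.5346, -0.0552, 0.1896]
tcp_rot: [-3.136, 0.014, -2.791]
contact_force: [0.1, 1.3, -0.3]
opening: 0.085
grasp_force: 0.0
[-0.15  0.12  0.19  1.82 -0.02  1.19  1.96]
1 x [0.0051, -0.0007, 0.005, -0.0057, 0.014, 0.0013]
5 x [0.0011, -0.0001, 0.0168, -0.0011, 0.0028, 0.0003]
[[-0.014 -0.    -1.     0.115]
 [-0.003  1.    -0.     0.   ]
 [ 1.     0.003 -0.014  0.017]
 [ 0.     0.     0.     1.   ]]
```

View pics/w3.png

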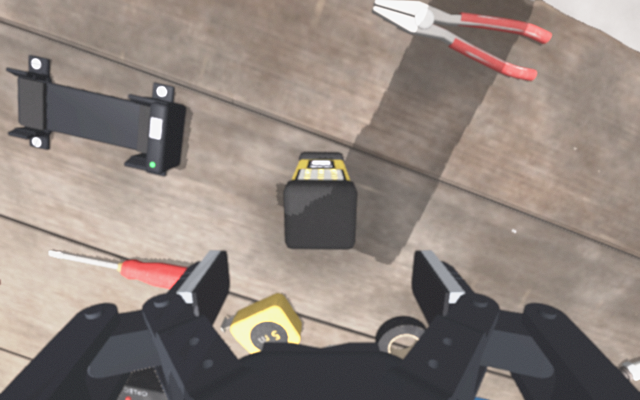

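```bash
python3 - <<'E'
from plan import *
P=np.load("P.npy");m=arm.camera_model("wrist")
print(at(m,[(320,214)],.15), P[:3,3]+.022*P[:3,2])
H=hand(0,200)
rows(cur(),T(P[:3,3]+[0,0,.031]+.022*P[:3,2],H),6)
E
python3 steer.py '[[0.005,0,0.01,0,0.014,0,0.085],[0,0,0.0167,0,0,0,0.085],[0,0,0.0167,0,0,0,0.085],[0,0,0.0167,0,0,0,0.085],[0,0,0.0167,0,0,0,0.085],[0,0,0.007,0,0,0,0.085],[0,0,0,0,0,0,0.085]]'
python3 - <<'E'
from plan import *
P=np.load("P.npy");print((np.linalg.inv(P)@cur()).round(3))
E
```

```text
[[ 0.52486059 -0.0587054   0.15      ]] [ 0.53009587 -0.05760894  0.07449321]
6 x [0.0008, -0.0, 0.0139, -0.0008, 0.003, 0.0002]
t: 14.22
ee_pos: [0.5255, -0.0595, 0.1019]
tcp_rot: [-3.14, 0.001, -2.791]
contact_force: [-0.5, 0.3, -0.6]
opening: 0.0854
grasp_force: 0.0
[[-0.     0.003 -1.     0.027]
 [-0.003  1.     0.003 -0.   ]
 [ 1.     0.003 -0.     0.027]
 [ 0.     0.     0.     1.   ]]
```

```bash
python3 steer.py '[[0,0,0,0,0,0,0.06],[0,0,0,0,0,0,0.03],[0,0,0,0,0,0,0.03],[0,0,0,0,0,0,0.03],[0,0,0,0,0,0,0.03],[0,0,-0.01,0,0,0,0.03],[0,0,-0.015,0,0,0,0.03],[0,0,-0.015,0,0,0,0.03]]'
python3 - <<'E'
from plan import *
rows(cur(),T([.60,-.05,.145],hand(0,110)),14)
E
```

```text
t: 14.88
ee_pos: [0.527, -0.059, 0.1441]
tcp_rot: [-3.139, 0.002, -2.789]
contact_force: [0.9, -0.5, -2.3]
opening: 0.0456
grasp_force: 61.6
14 x [-0.0051, 0.0028, -0.0001, -0.0001, 0.0002, 0.1125]
```

```bash
python3 steer.py '[[-0.0051,0.0028,0,0,0,0.1125,0.03],[-0.0051,0.0028,0,0,0,0.1125,0.03],[-0.0051,0.0028,0,0,0,0.1125,0.03],[-0.0051,0.0028,0,0,0,0.1125,0.03],[-0.0051,0.0028,0,0,0,0.1125,0.03],[-0.0051,0.0028,0,0,0,0.1125,0.03],[-0.0051,0.0028,0,0,0,0.1125,0.03]]' >/dev/null
python3 steer.py '[[-0.0051,0.0028,0,0,0,0.1125,0.03],[-0.0051,0.0028,0,0,0,0.1125,0.03],[-0.0051,0.0028,0,0,0,0.1125,0.03],[-0.0051,0.0028,0,0,0,0.1125,0.03],[-0.0051,0.0028,0,0,0,0.1125,0.03],[-0.0051,0.0028,0,0,0,0.1125,0.03],[-0.0051,0.0028,0,0,0,0.1125,0.03],[0,0,0,0,0,0,0.03]]'
python3 steer.py '[[0,0,0.015,0,0,0,0.03],[0,0,0.015,0,0,0,0.03],[0,0,0.004,0,0,0,0.03],[0,0,0.002,0,0,0,0.03],[0,0,0,0,0,0,0.03],[0,0,0,0,0,0,0.03]]'
python3 steer.py '[[0,0,0.002,0,0,0,0.03],[0,0,0,0,0,0,0.03]]'
```

```text
t: 16.13
ee_pos: [0.6008, -0.0505, 0.1441]
tcp_rot: [3.139, 0.003, 1.914]
contact_force: [-0.0, -0.2, -2.6]
opening: 0.0455
grasp_force: 61.7
t: 16.63
ee_pos: [0.6008, -0.0499, 0.1087]
tcp_rot: [3.138, 0.003, 1.92]
contact_force: [0.4, 0.5, -1.6]
opening: 0.0454
grasp_force: 61.8
t: 16.8
ee_pos: [0.6007, -0.0499, 0.1063]
tcp_rot: [3.138, 0.003, 1.92]
contact_force: [-0.4, 0.5, -2.8]
opening: 0.0456
grasp_force: 61.9
```

```bash
python3 steer.py '[[0,0,0.002,0,0,0,0.03],[0,0,0,0,0,0,0.03]]'|grep -E "ee_pos|contact"
python3 steer.py '[[0,0,0.0012,0,0,0,0.03],[0,0,0,0,0,0,0.03]]'|grep -E "ee_pos|contact"
python3 steer.py '[[0,0,0.001,0,0,0,0.03],[0,0,0,0,0,0,0.03]]'|grep -E "ee_pos|contact"
```

```text
ee_pos: [0.6011, -0.0499, 0.105]
contact_force: [-0.3, 1.1, 4.1]
ee_pos: [0.6012, -0.05, 0.1049]
contact_force: [-6.0, 0.9, 15.4]
ee_pos: [0.6014, -0.0501, 0.1049]
contact_force: [-9.3, 0.9, 23.8]
```

```bash
python3 steer.py '[[0,0,-0.0015,0,0,0,0.046],[0,0,0,0,0,0,0.055],[0,0,0,0,0,0,0.07],[0,0,0,0,0,0,0.085],[0,0,0,0,0,0,0.085],[0,0,-0.02,0,0,0,0.085],[0,0,-0.03,0,0,0,0.085],[0,0,-0.03,0,0,0,0.085]]'
python3 - <<'E'
from plan import *
print(arm.observe()["joints"].round(2))
H=hand(-52,110);G=np.array([.601,-.050,.112]);B=T(G-.1*H[:,2],H);print(B[:3,3]);rows(cur(),B);rows(B,T(G+.016*H[:,2],H))
cv2.imwrite("pics/w4.png",arm.read_camera("wrist")[:,:,::-1])
E
```

```text
t: 17.97
ee_pos: [0.5994, -0.0498, 0.1831]
tcp_rot: [3.141, 0.002, 1.919]
contact_force: [0.8, 0.1, 0.4]
opening: 0.0848
grasp_force: 0.0
[-0.3   0.27  0.37  1.67 -0.1   1.22  0.44]
[0.57404844 0.02404879 0.17356615]
8 x [0.0098, 0.0002, -0.0028, 0.0001, -0.1132, -0.0001]
4 x [-0.0, 0.0, 0.029, 0.0, 0.0, -0.0]
```

View pics/w4.png

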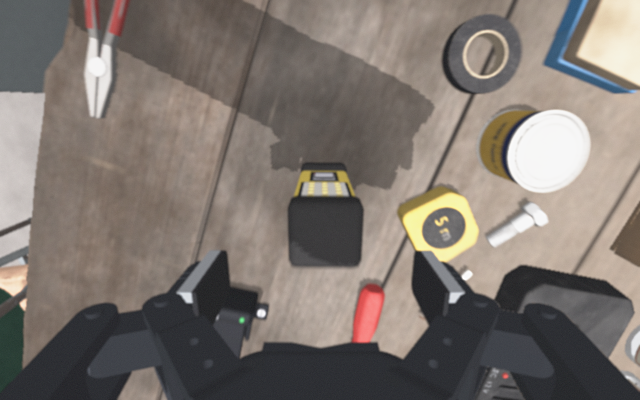

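```bash
python3 - <<'E'
from plan import *
print(at(arm.camera_model("wrist"),[(325.5,232),(290,200),(361,200),(290,265),(361,265)],.15).round(4))
E
python3 steer.py '[[0.0098,0.0002,-0.0028,0,-0.1132,0,0.085],[0.0098,0.0002,-0.0028,0,-0.1132,0,0.085],[0.0098,0.0002,-0.0028,0,-0.1132,0,0.085],[0.0098,0.0002,-0.0028,0,-0.1132,0,0.085],[0.0098,0.0002,-0.0028,0,-0.1132,0,0.085],[0.0098,0.0002,-0.0028,0,-0.1132,0,0.085],[0.0098,0.0002,-0.0028,0,-0.1132,0,0.085],[0.0098,0.0002,-0.0028,0,-0.1132,0,0.085]]' >/dev/null
python3 steer.py '[[0,0,0,0,0,0,0.085],[0,0,0,0,0,0,0.085]]'
python3 - <<'E'
from plan import *
print(arm.observe()["joints"].round(2))
H=hand(-52,110);G=np.array([.601,-.050,.112]);rows(cur(),T(G-.1*H[:,2],H),1);rows(cur(),T(G+.016*H[:,2],H),5)
E
```

```text
[[ 0.6059 -0.0526  0.15  ]
 [ 0.5781 -0.0402  0.15  ]
 [ 0.6191 -0.0254  0.15  ]
 [ 0.5921 -0.0822  0.15  ]
 [ 0.6358 -0.0665  0.15  ]]
t: 18.85
ee_pos: [0.5743, 0.0264, 0.1716]
tcp_rot: [-3.14, 0.909, 1.926]
contact_force: [-0.6, -0.4, -0.4]
opening: 0.0849
grasp_force: 0.0
[-0.89  0.35  0.29  1.91  0.81  1.29 -0.64]
1 x [-0.0029, -0.001, 0.0005, 0.0025, 0.0015, 0.0035]
5 x [-0.0005, -0.0002, 0.0233, 0.0005, 0.0003, 0.0007]
```

```bash
python3 - <<'E'
from plan import *
H=hand(-52,110);G=np.array([.604,-.052,.112]);rows(cur(),T(G+.016*H[:,2],H),5)
E
python3 steer.py '[[-0.002,0.002,0.0235,0,0,0.002,0.085],[0,0,0.0235,0,0,0,0.085],[0,0,0.0235,0,0,0,0.085],[0,0,0.0235,0,0,0,0.085],[0,0,0.0235,0,0,0,0.085],[0,0,0,0,0,0,0.085],[0,0,0,0,0,0,0.085]]'
python3 - <<'E'
from plan import *
H=hand(-52,110);G=np.array([.604,-.052,.112]);rows(cur(),T(G+.016*H[:,2],H),1)
E
```

```text
5 x [-0.0009, 0.0002, 0.0238, 0.0005, 0.0003, 0.0007]
t: 19.43
ee_pos: [0.6089, -0.066, 0.1035]
tcp_rot: [3.134, 0.908, 1.907]
contact_force: [-0.3, 0.9, 0.2]
opening: 0.0853
grasp_force: 0.0
1 x [0.0025, 0.0001, -0.0009, -0.0019, 0.0006, -0.0078]
```

```bash
python3 steer.py '[[0.0015,0,0,0,0,0,0.06],[0,0,0,0,0,0,0.03],[0,0,0,0,0,0,0.03],[0,0,0,0,0,0,0.03],[0,0,0,0,0,0,0.03],[0,0,0,0,0,0,0.03]]'
python3 - <<'E'
from plan import *
np.set_printoptions(precision=4,suppress=True)
f=np.radians(110);F=np.array([np.cos(f),np.sin(f),0])
c=np.array([.604,-.052,0])-.022*F; P=up_pose(c[0],c[1],0,110)
L=np.linalg.inv(cur())@P;print(L);print(np.linalg.inv(L)[:3,3])
x=np.array([L[0,0],0,L[2,0]]);x/=np.linalg.norm(x);y=np.array([0,np.sign(L[1,1]),0]);L[:3,:3]=np.c_[x,y,np.cross(x,y)];L[1,3]=0;np.save("L2.npy",L);print(L)
print(arm.observe()["joints"].round(2))
def flat(off,h):  # lamp pose over cradle: off along x from home, h above
    a=np.radians(-83.2);u=np.array([np.cos(a),np.sin(a),0]);z=np.array([0,0,1.])
    return T(np.array([.5547,-.296,.014+h])+off*u,np.c_[u,np.cross(z,u),z])
C=cur();A=C.copy();A[2,3]+=.12;rows(C,A)
B=flat(.01,.08)@np.linalg.inv(L);print(B);
M=T([.585,-.2,.25],hand(0,105));rows(A,M);rows(M,B)
E
```

```text
t: 19.93
ee_pos: [0.609, -0.0616, 0.1025]
tcp_rot: [3.133, 0.909, 1.912]
contact_force: [-3.3, 2.2, 6.4]
opening: 0.0451
grasp_force: 60.2
[[-0.7886  0.0049  0.6149  0.0147]
 [ 0.0053  1.     -0.0011 -0.0015]
 [-0.6149  0.0023 -0.7886  0.0258]
 [ 0.      0.      0.      1.    ]]
[0.0275 0.0014 0.0113]
[[-0.7886  0.      0.6149  0.0147]
 [ 0.      1.      0.      0.    ]
 [-0.6149  0.     -0.7886  0.0258]
 [ 0.      0.      0.      1.    ]]
[-0.77  0.45  0.35  1.97  0.89  1.07 -0.67]
4 x [-0.0237, 0.0002, -0.0184, 0.0, -0.0, 0.0]
[[-0.0934  0.993  -0.0728  0.5591]
 [ 0.7831  0.1184  0.6106 -0.3332]
 [ 0.6149  0.     -0.7886  0.1053]
 [ 0.      0.      0.      1.    ]]
8 x [-0.0158, -0.0081, 0.0047, 0.0055, 0.1135, 0.0097]
6 x [-0.0271, -0.0091, 0.0178, -0.0079, 0.1102, 0.023]
```

```bash
python3 steer.py '[[-0.0237,0,-0.0184,0,0,0,0.03],[-0.0237,0,-0.0184,0,0,0,0.03],[-0.0237,0,-0.0184,0,0,0,0.03],[-0.0237,0,-0.0184,0,0,0,0.03]]'
python3 steer.py '[[-0.0158,-0.0081,0.0047,0.0055,0.1135,0.0097,0.03],[-0.0158,-0.0081,0.0047,0.0055,0.1135,0.0097,0.03],[-0.0158,-0.0081,0.0047,0.0055,0.1135,0.0097,0.03],[-0.0158,-0.0081,0.0047,0.0055,0.1135,0.0097,0.03],[-0.0158,-0.0081,0.0047,0.0055,0.1135,0.0097,0.03],[-0.0158,-0.0081,0.0047,0.0055,0.1135,0.0097,0.03],[-0.0158,-0.0081,0.0047,0.0055,0.1135,0.0097,0.03],[-0.0158,-0.0081,0.0047,0.0055,0.1135,0.0097,0.03]]'
cat >> plan.py <<'E'
def flat(off,h,pitch=0,x=.5547,y=-.296,yaw=-83.2):
    """lamp pose over the cradle: off along x from home, h above"""
    a=np.radians(yaw);u=np.array([np.cos(a),np.sin(a),0]);z=np.array([0,0,1.])
    return T(np.array([x,y,.014+h])+off*u,np.c_[u,np.cross(z,u),z])
E
python3 - <<'E'
from plan import *
print(arm.observe()["joints"].round(2))
L=np.load("L2.npy");rows(cur(),flat(.01,.08)@np.linalg.inv(L),8)
E
```

```text
t: 20.27
ee_pos: [0.608, -0.0623, 0.2228]
tcp_rot: [3.135, 0.907, 1.914]
contact_force: [0.3, -0.0, -2.5]
opening: 0.0452
grasp_force: 62.2
t: 20.93
ee_pos: [0.5851, -0.2011, 0.2514]
tcp_rot: [3.136, -0.005, 1.835]
contact_force: [0.8, -0.0, -2.8]
opening: 0.0451
grasp_force: 62.1
[-0.18  0.28  0.55  1.54 -0.16  1.36  0.65]
8 x [-0.0205, -0.0068, 0.0132, -0.0054, 0.082, 0.0177]
```

```bash
python3 steer.py '[[-0.0205,-0.0068,0.0132,-0.0054,0.082,0.0177,0.03],[-0.0205,-0.0068,0.0132,-0.0054,0.082,0.0177,0.03],[-0.0205,-0.0068,0.0132,-0.0054,0.082,0.0177,0.03],[-0.0205,-0.0068,0.0132,-0.0054,0.082,0.0177,0.03],[-0.0205,-0.0068,0.0132,-0.0054,0.082,0.0177,0.03],[-0.0205,-0.0068,0.0132,-0.0054,0.082,0.0177,0.03],[-0.0205,-0.0068,0.0132,-0.0054,0.082,0.0177,0.03],[-0.0205,-0.0068,0.0132,-0.0054,0.082,0.0177,0.03]]' >/dev/null
python3 steer.py '[[0,0,0,0,0,0,0.03],[0,0,0,0,0,0,0.03]]'
python3 - <<'E'
from plan import *
print(arm.observe()["joints"].round(2))
L=np.load("L2.npy");print((cur()@L).round(3));rows(cur(),flat(.01,.08)@np.linalg.inv(L),1)
m=arm.camera_model("wrist");np.save("pics/w5.npy",m,allow_pickle=True)
a=arm.read_camera("wrist")[:,:,::-1];b=arm.read_camera("scene")[80:200,300:492,::-1]
cv2.imwrite("pics/w5.png",np.vstack([cv2.resize(a[:256],(750,300)),cv2.resize(b,(480,300))[:,:480] if 0 else cv2.copyMakeBorder(cv2.resize(b,(480,300)),0,0,0,270,0)]))
cv2.imwrite("pics/w5a.png",a)
E
```

```text
t: 21.77
ee_pos: [0.5547, -0.3351, 0.0988]
tcp_rot: [-3.126, -0.661, 1.674]
contact_force: [-0.2, 0.8, -2.8]
opening: 0.0453
grasp_force: 62.2
[ 0.44  0.84  0.47  1.21 -0.69  1.75  1.06]
[[ 0.112  0.994  0.012  0.552]
 [-0.994  0.112  0.003 -0.308]
 [ 0.001 -0.012  1.     0.088]
 [ 0.     0.     0.     1.   ]]
1 x [0.005, 0.0045, -0.0043, -0.0057, 0.0014, -0.0122]
```

View pics/w5.png

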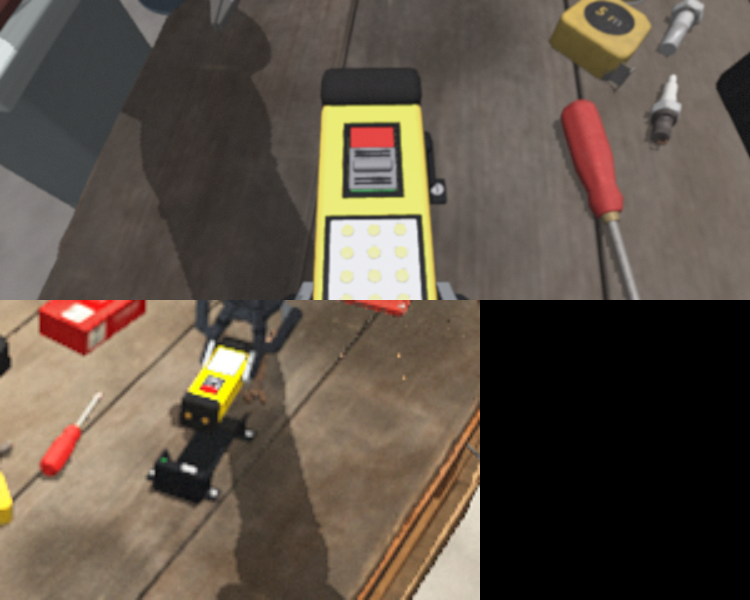

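Run:
```python
from plan import *
np.set_printoptions(precision=4,suppress=True)
m=np.load("pics/w5.npy",allow_pickle=True).item()
a=cv2.imread("pics/w5a.png");L=np.load("L2.npy")
hsv=cv2.cvtColor(a,cv2.COLOR_BGR2HSV);k=((hsv[:,:,0]>22)&(hsv[:,:,0]<36)&(hsv[:,:,1]>120)&(hsv[:,:,2]>150)).astype(np.uint8);k[:,:260]=0;k[:,390:]=0
for v in (92,95,100,120,140,160,180,200,220,240):
    c=np.flatnonzero(k[v]); print(v,c.min() if len(c) else None,c.max() if len(c) else None)
def cam(P): return proj(m,P)
P=cur()@L
pts=np.array([[-.075,.023,.044],[-.075,-.023,.044],[-.055,.023,.038],[-.055,-.023,.038],[-.022,0,.0428],[.0,.023,.038],[0,-.023,.038]])
print(cam(pts@P[:3,:3].T+P[:3,3]))
print("seen",np.array([[323,71],[420,70],[321,105],[422,105],[373,163]])/1.172)
rc=np.argwhere((hsv[:,:,1]>150)&((hsv[:,:,0]<8)|(hsv[:,:,0]>172))&(hsv[:,:,2]>150)&(np.arange(640)[None]>280)&(np.arange(640)[None]<360));print("red",rc.min(0),rc.max(0))
```

```text
92 276 358
95 274 359
100 274 359
120 273 361
140 272 362
160 271 364
180 270 366
200 269 368
220 269 369
240 268 371
[[372.8131  42.7768]
 [284.6732  43.4442]
 [373.9812  80.546 ]
 [284.2813  81.2004]
 [330.422  129.1264]
 [382.9015 176.8263]
 [279.1063 177.5048]]
seen [[275.5973  60.5802]
 [358.3618  59.727 ]
 [273.8908  89.5904]
 [360.0683  89.5904]
 [318.2594 139.0785]]
red [109 299] [124 335]
```

Run:
```python
from plan import *
from scipy.optimize import least_squares
np.set_printoptions(precision=4,suppress=True)
m=dict(np.load("pics/w5.npy",allow_pickle=True).item());L=np.load("L2.npy")
Ct=T(m["xyz"],R.from_euler("xyz",m["orientation"]).as_matrix())
rel=np.linalg.inv(cur())@Ct; print("cam in tool now",rel[:3,3]," start .0688 -.0008 -.1435")
Cn=arm.camera_model("wrist");print(np.linalg.inv(cur())@T(Cn["xyz"],R.from_euler("xyz",Cn["orientation"]).as_matrix()))
X=np.array([[.0007,.961,.2765],[1,-.0006,-.0002],[0,.2765,-.961]])
m["xyz"]=np.array([.0688,-.0008,-.1435]);m["orientation"]=R.from_matrix(X).as_euler("xyz")
pts=np.array([[-.075,.023,.044],[-.075,-.023,.044],[-.055,.023,.038],[-.055,-.023,.038],[-.022,0,.0428],[.0,.023,.038],[0,-.023,.038]])
p0=proj(m,pts@L[:3,:3].T+L[:3,3]);print(p0)
print(R.from_matrix(L[:3,:3]).as_rotvec())
seen=np.array([[358.4,60.],[275.6,60.],[360,89.6],[273.9,89.6],[318.3,139]])
def f(q):
    Rm=R.from_rotvec(q[3:]).as_matrix()@L[:3,:3]; return (proj(m,pts[:5]@Rm.T+q[:3])-seen).ravel()
s=least_squares(f,np.r_[L[:3,3],0,0,0]);print(s.x,np.sqrt((s.fun**2).mean()))
print((R.from_rotvec(s.x[3:]).as_matrix()@L[:3,:3]),s.fun)
```

```text
cam in tool now [ 0.0662 -0.0041 -0.1399]  start .0688 -.0008 -.1435
[[ 0.0007  0.9609  0.2768  0.0711]
 [ 1.     -0.0007 -0.0001 -0.0017]
 [ 0.0001  0.2768 -0.9609 -0.1431]
 [ 0.      0.      0.      1.    ]]
[[364.9137  48.1353]
 [278.7365  48.0538]
 [365.6279  85.2271]
 [278.0239  85.1509]
 [321.9826 132.9317]
 [372.3983 179.8207]
 [271.5882 179.752 ]]
[0.     2.4793 0.    ]
[ 0.0115 -0.0021  0.0269  0.0231 -0.0553 -0.0024] 1.8445435255109024
[[-0.7534  0.0018  0.6575]
 [ 0.0166  0.9997  0.0163]
 [-0.6573  0.0231 -0.7532]] [-0.0874 -2.0568 -0.2269 -2.2262 -0.4338  3.16    0.8741  3.1821 -0.1214
 -1.9235]
```

Run:
```python
from plan import *
from scipy.optimize import least_squares
np.set_printoptions(precision=4,suppress=True)
m=dict(np.load("pics/w5.npy",allow_pickle=True).item());L=np.load("L2.npy")
X=np.array([[.0007,.961,.2767],[1,-.0006,-.0002],[0,.2767,-.961]])
m["xyz"]=np.array([.07,-.0012,-.1433]);m["orientation"]=R.from_matrix(X).as_euler("xyz")
a=cv2.imread("pics/w5a.png");hsv=cv2.cvtColor(a,cv2.COLOR_BGR2HSV)
k=((hsv[:,:,0]>20)&(hsv[:,:,0]<38)&(hsv[:,:,1]>90)&(hsv[:,:,2]>110))
print([int(np.flatnonzero(k[:130,c])[0]) for c in range(285,350,8)])
print("gray col310",a[50:100:2,310].mean(1).round(0))
vs=np.arange(96,236,10);lr=np.array([(np.flatnonzero(k[v,262:385])[[0,-1]]+262) for v in vs])+[-.5,.5]
xs=np.linspace(-.055,.05,60)
def f(q):
    Rm=R.from_rotvec(q[3:]).as_matrix()@L[:3,:3]; g=lambda p:proj(m,np.array(p)@Rm.T+q[:3])
    A=g([[x,-.023,.038] for x in xs]);B=g([[x,.023,.038] for x in xs])
    r=np.r_[np.interp(vs,A[:,1],A[:,0])-lr[:,0],np.interp(vs,B[:,1],B[:,0])-lr[:,1]]
    return np.r_[r,(g([[-.055,0,.038]])[0,1]-V0)*3]
for V0 in (88.5,89.5,90.5):
    s=least_squares(f,np.r_[L[:3,3],0,0,0]);print(s.x,np.sqrt((s.fun**2).mean()))
    Rm=R.from_rotvec(s.x[3:]).as_matrix()@L[:3,:3];g=lambda p:proj(m,np.array(p)@Rm.T+s.x[:3]);print(g([[-.075,0,.044],[-.022,0,.0428],[-.022,0,.038]]).round(1).tolist())
```

```text
[90, 90, 90, 90, 90, 90, 90, 89, 89]
gray col310 [ 85.  85.  86.  84.  55.  47.  52.  52.  52.  49.  52.  51.  50.  49.
  47.  48.  42.  40.  34.  32. 146. 198. 196. 196. 196.]
[ 0.0146  0.0015  0.0289 -0.0747  0.0003 -0.0837] 0.2745845658140168
[[313.6, 52.1], [315.2, 135.7], [316.4, 141.1]]
[ 0.014  -0.0001  0.0293 -0.0372 -0.0002 -0.0544] 0.2745849464254852
[[314.5, 53.1], [316.1, 136.7], [316.8, 142.1]]
[ 0.0134 -0.0014  0.0292 -0.0072 -0.0005 -0.031 ] 0.274594079575256
[[315.2, 54.1], [316.8, 137.8], [317.1, 143.1]]
```

Run:
```python
from plan import *
L=np.load("L2.npy");L[0,3]=.0138;L[2,3]=.0285;np.save("L2.npy",L)
P=np.linalg.inv(flat(0,0))@cur()@L;print(P.round(4));rows(cur(),flat(.007,.045)@np.linalg.inv(L),4)
```

```text
[[ 1.      0.0015 -0.006   0.0092]
 [-0.0015  1.      0.0043 -0.0011]
 [ 0.006  -0.0043  1.      0.076 ]
 [ 0.      0.      0.      1.    ]]
4 x [-0.0043, 0.0003, 0.0065, -0.0006, 0.0015, -0.001]
```

```bash
python3 steer.py '[[-0.0043,0.0003,0.0065,-0.0006,0.0015,-0.001,0.03],[-0.0043,0.0003,0.0065,-0.0006,0.0015,-0.001,0.03],[-0.0043,0.0003,0.0065,-0.0006,0.0015,-0.001,0.03],[-0.0043,0.0003,0.0065,-0.0006,0.0015,-0.001,0.03],[0,0,0,0,0,0,0.03],[0,0,0,0,0,0,0.03],[0,0,0,0,0,0,0.03]]'
python3 - <<'E'
from plan import *
L=np.load("L2.npy")
P=np.linalg.inv(flat(0,0))@cur()@L;print(P.round(4));rows(cur(),flat(.006,.02)@np.linalg.inv(L),4)
E
```

```text
t: 22.45
ee_pos: [0.5582, -0.3313, 0.0729]
tcp_rot: [-3.14, -0.663, 1.688]
contact_force: [1.0, 1.2, -2.2]
opening: 0.0452
grasp_force: 62.2
[[ 1.00e+00  7.00e-04  7.00e-04  7.00e-03]
 [-7.00e-04  1.00e+00  9.00e-04 -7.00e-04]
 [-7.00e-04 -9.00e-04  1.00e+00  4.49e-02]
 [ 0.00e+00  0.00e+00  0.00e+00  1.00e+00]]
4 x [-0.0036, 0.0002, 0.0051, -0.0001, -0.0002, -0.0003]
```

```bash
python3 steer.py '[[-0.0036,0.0003,0.0051,0,0,0,0.03],[-0.0036,0.0002,0.0051,0,0,0,0.03],[-0.0036,0.0002,0.0051,0,0,0,0.03],[-0.0036,0.0002,0.0051,0,0,0,0.03],[0,0,0,0,0,0,0.03],[0,0,0,0,0,0,0.03]]'
python3 - <<'E'
from plan import *
L=np.load("L2.npy")
P=np.linalg.inv(flat(0,0))@cur()@L;print(P.round(4));rows(cur(),flat(.006,.006)@np.linalg.inv(L),4)
E
```

```text
t: 22.95
ee_pos: [0.5585, -0.3298, 0.0471]
tcp_rot: [-3.139, -0.664, 1.687]
contact_force: [-0.8, 0.9, -1.4]
opening: 0.0451
grasp_force: 62.2
[[ 1.00e+00  9.00e-04  1.80e-03  5.50e-03]
 [-9.00e-04  1.00e+00  1.90e-03 -2.00e-04]
 [-1.80e-03 -1.90e-03  1.00e+00  1.91e-02]
 [ 0.00e+00  0.00e+00  0.00e+00  1.00e+00]]
4 x [-0.0021, 0.0001, 0.0025, -0.0002, -0.0004, -0.0005]
```

```bash
python3 steer.py '[[-0.0021,0,0.0026,0,0,0,0.03],[-0.0021,0,0.0026,0,0,0,0.03],[0,0,0,0,0,0,0.03]]'|grep -E "ee_pos|contact"
python3 steer.py '[[-0.0021,0,0.0026,0,0,0,0.03],[-0.0021,0,0.0026,0,0,0,0.03],[0,0,0,0,0,0,0.03]]'|grep -E "ee_pos|contact"
python3 - <<'E'
from plan import *
L=np.load("L2.npy")
P=np.linalg.inv(flat(0,0))@cur()@L;print(P.round(4));rows(cur(),flat(.006,.0)@np.linalg.inv(L),4)
E
```

```text
ee_pos: [0.5588, -0.3301, 0.0405]
contact_force: [1.3, 0.6, -3.4]
ee_pos: [0.5593, -0.3301, 0.0339]
contact_force: [3.4, -0.1, -2.3]
[[ 1.0e+00  1.3e-03  8.0e-04  6.0e-03]
 [-1.3e-03  1.0e+00  2.0e-04  6.0e-04]
 [-8.0e-04 -2.0e-04  1.0e+00  5.9e-03]
 [ 0.0e+00  0.0e+00  0.0e+00  1.0e+00]]
4 x [-0.0009, -0.0001, 0.0012, 0.0002, -0.0002, -0.0003]
```

```bash
python3 steer.py '[[-0.0009,0,0.0012,0,0,0,0.03],[-0.0009,0,0.0012,0,0,0,0.03],[0,0,0,0,0,0,0.03]]'|grep -E "ee_pos|contact"
python3 steer.py '[[-0.0009,0,0.0012,0,0,0,0.03],[0,0,0,0,0,0,0.03]]'|grep -E "ee_pos|contact"
python3 steer.py '[[-0.0006,0,0.0008,0,0,0,0.03],[0,0,0,0,0,0,0.03]]'|grep -E "ee_pos|contact"
python3 - <<'E'
from plan import *
L=np.load("L2.npy")
P=np.linalg.inv(flat(0,0))@cur()@L;print(P.round(4),arm.observe()["wrist_torque"])
E
```

```text
ee_pos: [0.5592, -0.3299, 0.0313]
contact_force: [5.3, 1.1, -1.2]
ee_pos: [0.5592, -0.3299, 0.0299]
contact_force: [4.7, 1.6, -0.0]
ee_pos: [0.5592, -0.3299, 0.029]
contact_force: [5.2, -0.4, 0.3]
[[ 1.0e+00  1.0e-03  1.0e-03  5.8e-03]
 [-1.0e-03  1.0e+00  2.0e-04  5.0e-04]
 [-1.0e-03 -2.0e-04  1.0e+00  1.0e-03]
 [ 0.0e+00  0.0e+00  0.0e+00  1.0e+00]] [-0.31610795 -0.95211636 -1.27058716]
```

```bash
python3 steer.py '[[0,0.001,0,0,0,0,0.03],[0,0,0,0,0,0,0.03]]'|grep -E "ee_pos|contact"
python3 steer.py '[[-0.0006,0,0.0008,0,0,0,0.03],[0,0,0,0,0,0,0.03]]'|grep -E "ee_pos|contact"
python3 steer.py '[[-0.0006,0,0.0008,0,0,0,0.03],[0,0,0,0,0,0,0.03]]'|grep -E "ee_pos|contact"
python3 - <<'E'
from plan import *
print(arm.observe()["wrist_torque"])
E
```

```text
ee_pos: [0.5594, -0.3301, 0.0285]
contact_force: [1.7, 0.5, -1.8]
ee_pos: [0.5594, -0.3301, 0.0275]
contact_force: [2.3, 0.7, -0.2]
ee_pos: [0.5595, -0.3301, 0.0266]
contact_force: [1.4, 0.5, -1.5]
[-0.94707178 -0.37030409 -0.34903229]
```

```bash
python3 steer.py '[[-0.0006,0,0.0008,0,0,0,0.03],[0,0,0,0,0,0,0.03]]'|grep -E "ee_pos|contact"
python3 steer.py '[[-0.0006,0,0.0008,0,0,0,0.03],[0,0,0,0,0,0,0.03]]'|grep -E "ee_pos|contact"
python3 - <<'E'
from plan import *
print(arm.observe()["wrist_torque"])
L=np.load("L2.npy");print((np.linalg.inv(flat(0,0))@cur()@L).round(4))
E
```

```text
ee_pos: [0.5594, -0.3301, 0.0265]
contact_force: [-0.6, 0.5, 4.1]
ee_pos: [0.5595, -0.33, 0.0265]
contact_force: [-3.2, 1.5, 9.6]
[0.53394914 0.38501959 0.05704148]
[[ 1.0e+00  5.0e-04  1.7e-03  5.9e-03]
 [-5.0e-04  1.0e+00  7.0e-04  7.0e-04]
 [-1.7e-03 -7.0e-04  1.0e+00 -1.5e-03]
 [ 0.0e+00  0.0e+00  0.0e+00  1.0e+00]]
```

```bash
python3 steer.py '[[0.0012,0,-0.0008,0,0,0,0.03],[0.0016,0,0.0012,0,0,0,0.03],[0,0,0,0,0,0,0.03]]'|grep -E "ee_pos|contact"
python3 steer.py '[[0.0012,0,0.0009,0,0,0,0.03],[0,0,0,0,0,0,0.03]]'|grep -E "ee_pos|contact"
python3 steer.py '[[0.0012,0,0.0009,0,0,0,0.03],[0,0,0,0,0,0,0.03]]'|grep -E "ee_pos|contact"
```

```text
ee_pos: [0.5593, -0.328, 0.0264]
contact_force: [-1.0, -2.1, 3.2]
ee_pos: [0.5592, -0.3263, 0.0265]
contact_force: [-0.0, -3.9, 4.3]
ee_pos: [0.5591, -0.3246, 0.0265]
contact_force: [0.4, -3.9, 3.7]
```

```bash
python3 steer.py '[[0.0008,0,0.0006,0,0,0,0.03],[0,0,0,0,0,0,0.03]]'|grep -E "ee_pos|contact"
python3 steer.py '[[0.0008,0,0.0006,0,0,0,0.03],[0,0,0,0,0,0,0.03]]'|grep -E "ee_pos|contact"
python3 steer.py '[[0.0008,0,0.0006,0,0,0,0.03],[0,0,0,0,0,0,0.03]]'|grep -E "ee_pos|contact"
```

```text
ee_pos: [0.5591, -0.3239, 0.0265]
contact_force: [0.1, -4.9, 3.3]
ee_pos: [0.559, -0.3239, 0.0264]
contact_force: [1.5, -8.2, 3.4]
ee_pos: [0.5589, -0.3239, 0.0264]
contact_force: [2.5, -12.0, 2.3]
```

```bash
python3 steer.py '[[-0.0005,0,-0.0004,0,0,0,0.046],[0,0,0,0,0,0,0.055],[0,0,0,0,0,0,0.07],[0,0,0,0,0,0,0.085],[0,0,0,0,0,0,0.085],[0,0,-0.02,0,0,0,0.085],[0,0,-0.03,0,0,0,0.085],[0,0,-0.03,0,0,0,0.06]]'
python3 - <<'E'
from plan import *
H=flat(0,0);A=hand(-8,96.8)
def tip(x,z): # put leading bottom corner (+11 mm tool x) at lamp x,z
    return T((H@[x,0,z,1])[:3]-.011*A[:,0],A)
rows(cur(),tip(-.008,.085))
E
```

```text
t: 26.62
ee_pos: [0.5647, -0.3701, 0.0897]
tcp_rot: [-3.139, -0.665, 1.688]
contact_force: [1.1, 0.3, 0.2]
opening: 0.0752
grasp_force: 0.0
8 x [0.0092, -0.0001, 0.0015, -0.0003, -0.1006, -0.0]
```

```bash
python3 steer.py '[[0.0092,0,0.0015,0,-0.1006,0,0],[0.0092,0,0.0015,0,-0.1006,0,0],[0.0092,0,0.0015,0,-0.1006,0,0],[0.0092,0,0.0015,0,-0.1006,0,0],[0.0092,0,0.0015,0,-0.1006,0,0],[0.0092,0,0.0015,0,-0.1006,0,0],[0.0092,0,0.0015,0,-0.1006,0,0],[0.0092,0,0.0015,0,-0.1006,0,0]]' >/dev/null
python3 steer.py '[[0,0,0,0,0,0,0],[0,0,0,0,0,0,0],[0,0,0,0,0,0,0]]'
python3 - <<'E'
from plan import *
H=flat(0,0);A=hand(-8,96.8)
def tip(x,z): return T((H@[x,0,z,1])[:3]-.011*A[:,0],A)
rows(cur(),tip(-.008,.048),3)
print(arm.observe()["joints"].round(2))
m=arm.camera_model("wrist");a=arm.read_camera("wrist")[:,:,::-1];cv2.imwrite("pics/w6.png",a)
np.save("pics/w6.npy",m,allow_pickle=True)
# model points in picture
print(proj(m,[(H@[*p,1])[:3] for p in [(-.022,0,.0428),(-.055,.023,.038),(-.055,-.023,.038),(-.075,.023,.044),(-.075,-.023,.044)]]).round(1).tolist())
hsv=cv2.cvtColor(np.ascontiguousarray(a),cv2.COLOR_BGR2HSV);k=((hsv[:,:,0]>20)&(hsv[:,:,0]<38)&(hsv[:,:,1]>90)&(hsv[:,:,2]>110))
r=np.argwhere((hsv[:,:,1]>150)&((hsv[:,:,0]<8)|(hsv[:,:,0]>172))&(hsv[:,:,2]>120)&(np.arange(640)[None]>280)&(np.arange(640)[None]<360));print("red",r.min(0),r.max(0))
print([int(np.flatnonzero(k[:,c])[0]) for c in range(290,350,8)])
E
```

```text
t: 27.53
ee_pos: [0.5565, -0.2991, 0.1005]
tcp_rot: [-3.141, 0.141, 1.69]
contact_force: [-0.4, -0.3, -0.3]
opening: 0.0002
grasp_force: 0.0
3 x [0.0019, -0.0004, 0.0122, -0.0003, 0.0004, 0.0001]
[-0.23  0.42  0.73  1.76 -0.19  0.99  0.66]
[[320.8, 178.0], [361.1, 120.9], [280.6, 120.8], [364.4, 84.8], [277.4, 84.7]]
red [144 302] [161 332]
[122, 122, 122, 122, 122, 122, 122, 122]
```

View pics/w6.png

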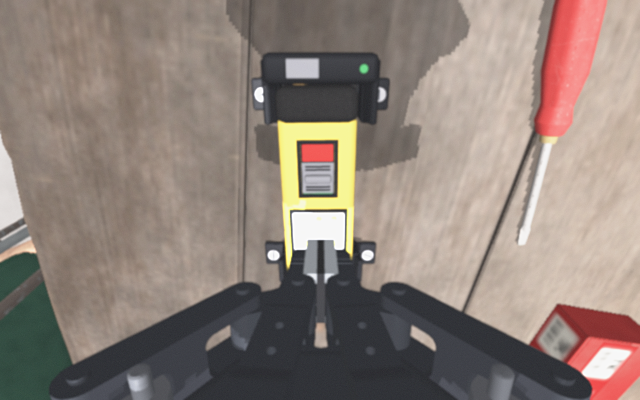

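```bash
python3 steer.py '[[0.0019,0,0.0122,0,0,0,0],[0.0019,0,0.0122,0,0,0,0],[0.0019,0,0.0122,0,0,0,0],[0,0,0,0,0,0,0],[0,0,0,0,0,0,0]]'|grep -E "ee_pos|contact"
for i in 1 2; do :; done
python3 - <<'E'
from plan import *
H=np.linalg.inv(flat(0,0));A=cur();print((H@(A@[.011,0,0,1])).round(4))
E
python3 steer.py '[[0,0,0.003,0,0,0,0],[0,0,0,0,0,0,0]]'|grep -E "ee_pos|contact"
python3 steer.py '[[0,0,0.002,0,0,0,0],[0,0,0,0,0,0,0]]'|grep -E "ee_pos|contact"
```

```text
ee_pos: [0.5549, -0.2998, 0.0617]
contact_force: [-0.8, 0.4, 0.3]
[-7.10e-03 -2.00e-04  4.61e-02  1.00e+00]
ee_pos: [0.5562, -0.3001, 0.0601]
contact_force: [-0.7, -0.0, -0.8]
ee_pos: [0.5564, -0.3, 0.0583]
contact_force: [-0.1, 0.7, -0.3]
```

```bash
python3 steer.py '[[0,0,0.0015,0,0,0,0],[0,0,0,0,0,0,0]]'|grep -E "ee_pos|contact"
python3 steer.py '[[0,0,0.001,0,0,0,0],[0,0,0,0,0,0,0]]'|grep -E "ee_pos|contact"
python3 steer.py '[[0,0,0.001,0,0,0,0],[0,0,0,0,0,0,0]]'|grep -E "ee_pos|contact"
python3 - <<'E'
from plan import *
H=np.linalg.inv(flat(0,0));A=cur();print((H@(A@[.011,0,0,1])).round(4))
E
```

```text
ee_pos: [0.5563, -0.3001, 0.0568]
contact_force: [-0.6, 0.2, -0.1]
ee_pos: [0.5563, -0.3003, 0.0557]
contact_force: [-0.7, -0.6, 0.7]
ee_pos: [0.5563, -0.3005, 0.0547]
contact_force: [-1.0, -0.2, 0.1]
[-0.0062  0.001   0.0391  1.    ]
```

```bash
python3 steer.py '[[0.004,0,-0.0006,0,0,0,0],[0.004,0,-0.0006,0,0,0,0],[0,0,0,0,0,0,0]]'|grep -E "ee_pos|contact"
python3 steer.py '[[0.003,0,-0.0004,0,0,0,0],[0,0,0,0,0,0,0]]'|grep -E "ee_pos|contact"
python3 steer.py '[[0.002,0,-0.0003,0,0,0,0],[0,0,0,0,0,0,0]]'|grep -E "ee_pos|contact"
python3 steer.py '[[0.002,0,-0.0003,0,0,0,0],[0,0,0,0,0,0,0]]'|grep -E "ee_pos|contact"
```

```text
ee_pos: [0.5555, -0.2912, 0.0547]
contact_force: [-0.3, 0.5, 0.4]
ee_pos: [0.5551, -0.289, 0.0549]
contact_force: [0.4, 0.4, 0.5]
ee_pos: [0.5544, -0.2885, 0.055]
contact_force: [0.4, -3.2, -1.8]
ee_pos: [0.5542, -0.2868, 0.0551]
contact_force: [0.2, -5.8, -0.7]
```

```bash
for r in 1; do
python3 steer.py '[[0.002,0,-0.0003,0,0,0,0],[0,0,0,0,0,0,0]]'|grep -E "ee_pos|contact"
python3 steer.py '[[0.002,0,-0.0003,0,0,0,0],[0,0,0,0,0,0,0]]'|grep -E "ee_pos|contact"
python3 steer.py '[[0.002,0,-0.0003,0,0,0,0],[0,0,0,0,0,0,0]]'|grep -E "ee_pos|contact"
python3 steer.py '[[0.002,0,-0.0003,0,0,0,0],[0,0,0,0,0,0,0]]'|grep -E "ee_pos|contact"
done
```

```text
ee_pos: [0.554, -0.284, 0.0549]
contact_force: [-0.5, -0.8, 0.5]
ee_pos: [0.5542, -0.2806, 0.0548]
contact_force: [0.5, -0.8, -0.1]
ee_pos: [0.554, -0.2787, 0.0548]
contact_force: [0.2, 0.0, -0.4]
ee_pos: [0.5538, -0.2784, 0.0553]
contact_force: [1.8, -4.8, -1.9]
```

```bash
python3 steer.py '[[0.002,0,-0.0003,0,0,0,0],[0,0,0,0,0,0,0]]'|grep -E "ee_pos|contact"
python3 steer.py '[[-0.006,0,0.0008,0,0,0,0],[-0.003,0,-0.01,0,0,0,0],[0,0,-0.03,0,0,0,0],[-0.02,0,-0.03,0,0,0,0],[-0.02,0,-0.02,0,0,0,0],[0,0,0,0,0,0,0],[0,0,0,0,0,0,0]]'
python3 - <<'E'
from plan import *
H=flat(0,0);m=arm.camera_model("wrist");a=np.ascontiguousarray(arm.read_camera("wrist")[:,:,::-1])
cv2.imwrite("pics/w7.png",a)
hsv=cv2.cvtColor(a,cv2.COLOR_BGR2HSV);u=proj(m,[(H@[*p,1])[:3] for p in [(-.012,0,.038),(-.042,0,.038),(-.055,0,.038),(-.075,.0,.044)]]);print(u.round(1).tolist())
c=np.arange(640)[None];w=(c>295)&(c<345);s=(hsv[:,:,1]>110)&(hsv[:,:,2]>80)&w
for n,k in(("red",s&((hsv[:,:,0]<8)|(hsv[:,:,0]>172))),("green",s&(hsv[:,:,0]>45)&(hsv[:,:,0]<90)),("yellow",s&(hsv[:,:,0]>20)&(hsv[:,:,0]<38))):
    r=np.argwhere(k);print(n,len(r),r.min(0) if len(r) else "",r.max(0) if len(r) else "")
E
```

```text
ee_pos: [0.5537, -0.2779, 0.0558]
contact_force: [1.2, -9.4, -1.9]
t: 31.0
ee_pos: [0.5582, -0.3123, 0.1522]
tcp_rot: [3.14, 0.143, 1.687]
contact_force: [-0.8, -0.1, -1.3]
opening: -0.0
grasp_force: 0.0
[[320.0, 148.1], [319.9, 107.6], [319.9, 88.7], [319.8, 58.1]]
red 24 [107 305] [107 328]
green 310 [137 305] [150 328]
yellow 892 [ 87 296] [225 344]
```

Run:
```python
from plan import *
H=flat(0,0);m=arm.camera_model("wrist")
a=cv2.imread("pics/w7.png");hsv=cv2.cvtColor(a,cv2.COLOR_BGR2HSV)
k=((hsv[:,:,0]>20)&(hsv[:,:,0]<38)&(hsv[:,:,1]>90)&(hsv[:,:,2]>110));k[:,:260]=0;k[:,380:]=0
for x in(-.05,-.04,-.03,-.01,0,.01,.02,.03,.04,.048):
    p=proj(m,[(H@[x,s*.023,.038,1])[:3] for s in(-1,1)]);v=int(round(p[0,1]));c=np.flatnonzero(k[v]);print(x,v,p[:,0].round(1),c.min()-.5,c.max()+.5)
b=cv2.cvtColor(cv2.imread("pics/w6.png"),cv2.COLOR_BGR2HSV);g=(b[:,:,1]>80)&(b[:,:,0]>45)&(b[:,:,0]<90)&(b[:,:,2]>60);g[:100]=0;g[:,:295]=0;g[:,345:]=0;r=np.argwhere(g);print("green in w6",len(r),r.min(0) if len(r) else "",r.max(0) if len(r) else "")
print(arm.observe()["contact_force"])
```

```text
-0.05 99 [288.4 353.1] 284.5 348.5
-0.04 113 [288.9 352.6] 284.5 348.5
-0.03 127 [289.4 352. ] 285.5 348.5
-0.01 153 [290.5 351. ] 286.5 346.5
0 166 [291.  350.5] 287.5 346.5
0.01 178 [291.5 350. ] 287.5 346.5
0.02 190 [292.  349.6] 288.5 346.5
0.03 201 [292.4 349.1] 288.5 346.5
0.04 212 [292.9 348.7] 288.5 345.5
0.048 221 [293.2 348.3] 289.5 345.5
green in w6 3 [194 325] [194 327]
[-0.08573894  0.21545932 -0.72022961]
```

Run:
```python
from plan import *
H=flat(0,0);A=hand(0,96.8)
a=T((H@[.064,0,.056,1])[:3],A);rows(cur(),a,4)
b=T((H@[-.065,0,.07,1])[:3],A);rows(T((H@[.064,0,.07,1])[:3],A),b,4)
```

```text
4 x [-0.0104, -0.0003, 0.0212, -0.0001, 0.0353, -0.0004]
4 x [0.0322, 0.0, 0.0, 0.0, 0.0, -0.0]
```

```bash
python3 steer.py '[[-0.0104,0,0.0212,0,0.0353,0,0],[-0.0104,0,0.0212,0,0.0353,0,0],[-0.0104,0,0.0212,0,0.0353,0,0],[-0.0104,0,0.018,0,0.0353,0,0],[0,0,0,0,0,0,0],[0,0,0,0,0,0,0]]'|grep -E "ee_pos|contact"
python3 steer.py '[[0,0,0.005,0,0,0,0],[0,0,0,0,0,0,0]]'|grep -E "ee_pos|contact"
python3 steer.py '[[0,0,0.003,0,0,0,0],[0,0,0,0,0,0,0]]'|grep -E "ee_pos|contact"
python3 steer.py '[[0,0,0.002,0,0,0,0],[0,0,0,0,0,0,0]]'|grep -E "ee_pos|contact"
```

```text
ee_pos: [0.5616, -0.3594, 0.0703]
contact_force: [0.1, 0.8, 0.6]
ee_pos: [0.5638, -0.3578, 0.0673]
contact_force: [-1.0, 0.0, 0.7]
ee_pos: [0.5639, -0.3583, 0.0648]
contact_force: [-0.4, -0.3, 0.4]
ee_pos: [0.5635, -0.3591, 0.0627]
contact_force: [0.0, -0.6, 0.2]
```

```bash
python3 steer.py '[[0,0,0.002,0,0,0,0],[0,0,0,0,0,0,0]]'|grep -E "ee_pos|contact"
python3 steer.py '[[0,0,0.0015,0,0,0,0],[0,0,0,0,0,0,0]]'|grep -E "ee_pos|contact"
python3 steer.py '[[0,0,0.001,0,0,0,0],[0,0,0,0,0,0,0]]'|grep -E "ee_pos|contact"
python3 steer.py '[[0,0,0.001,0,0,0,0],[0,0,0,0,0,0,0]]'|grep -E "ee_pos|contact"
```

```text
ee_pos: [0.5633, -0.3594, 0.0604]
contact_force: [0.1, 0.0, -0.5]
ee_pos: [0.5632, -0.3595, 0.0589]
contact_force: [-0.2, 0.3, 0.4]
ee_pos: [0.5634, -0.3597, 0.0583]
contact_force: [0.5, 0.4, 3.0]
ee_pos: [0.5634, -0.3597, 0.0582]
contact_force: [-2.8, 2.1, 10.0]
```

```bash
python3 steer.py '[[0,0,-0.02,0,0,0,0],[0.032,0,0,0,0,0,0],[0.032,0,0,0,0,0,0],[0.032,0,0,0,0,0,0],[0.03,0,0,0,0,0,0],[0,0,0.008,0,0,0,0],[0,0,0.007,0,0,0,0],[0,0,0,0,0,0,0]]'|grep -E "ee_pos|contact"
python3 steer.py '[[0,0,0.002,0,0,0,0],[0,0,0,0,0,0,0]]'|grep -E "ee_pos|contact"
python3 steer.py '[[0,0,0.0015,0,0,0,0],[0,0,0,0,0,0,0]]'|grep -E "ee_pos|contact"
python3 steer.py '[[0,0,0.001,0,0,0,0],[0,0,0,0,0,0,0]]'|grep -E "ee_pos|contact"
```

```text
ee_pos: [0.5478, -0.2344, 0.0609]
contact_force: [-1.1, 0.3, 0.4]
ee_pos: [0.5481, -0.236, 0.0599]
contact_force: [1.0, -1.0, 0.2]
ee_pos: [0.5483, -0.2353, 0.0585]
contact_force: [0.1, -0.3, 0.1]
ee_pos: [0.5485, -0.2352, 0.0582]
contact_force: [-3.1, 0.4, 5.5]
```

```bash
python3 steer.py '[[0,0,-0.015,0,0,0,0],[0,0,-0.035,0,0,0,0],[0,0,-0.035,0,0,0,0],[0,0,-0.035,0,0,0,0],[0,0,0,0,0,0,0],[0,0,0,0,0,0,0]]'|grep -E "t:|ee_pos|contact"
python3 - <<'E'
from station import arm
print(arm.sign_off())
E
```

```text
t: 34.38
ee_pos: [0.5498, -0.2351, 0.1799]
tcp_rot: [3.138, 0.002, 1.688]
contact_force: [-0.3, -0.1, -0.4]
the job is handed in; nothing more can be done
None
```

The lamp is on its back in the cradle, level and fully down with its tail pushed up against the contacts, its switch is off (green showing), and the job was handed in at 34.4 s of the 69 s allowed, though sign-off returned no verdict.

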